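# Hang a two-tier parts caddy

## Robot

A 6-joint arm with a two-finger parallel gripper is mounted at the origin on a cart in front of the work surface, level with it; the furniture and walls round the work are solid. World frame = base frame: x ahead of the robot, y to its left, z up, the work surface at z = 0. Lengths are in m, angles in degrees, forces in N, time in s.
With the tool pointing down it reaches from about 0.375 to 0.75 m from the base axis. Payload 9 kg.
Tool frame: the origin (TCP) lies where the fingers leave the gripper's body, on its centre line; the fingertips stand 73 mm ahead of it and the grasp point (between the pads) lies 54 mm ahead of it (robot.tip_reach is the distance from the TCP to the fingertips, in m); z points along the fingers, y is the direction in which the jaws open and shut (so a half turn about z gives the same grasp; the last joint's range is limited). The gripper opens to 85 mm and grips with 20 to 120 N. Pads are 22 mm wide; open, the fingers measure 114 mm over their backs; the gripper's body (76 mm by 85 mm) begins 54 mm behind the grasp point. The pads swing forward as they close: fully open they stand 13 mm farther back than shut.
Start: joints at [52.214, 5.964, 5.575, 89.605, 0, 77.527], TCP at [0.257, 0.542, 0.304] pointing down, gripper open.
Joint ranges: [-171.21, 171.21], [-48.23, 106.86], [-62.78, 66.21], [-105.2, 120.99], [-86.42, 89.51], [-180, 180]. Speed limits (degrees/s): [127.2, 127.2, 147.25, 180, 180, 180].

## Interface

Orientations are given as [roll, pitch, yaw] about the fixed x, y, z axes, in that order (R = Rz(yaw) Ry(pitch) Rx(roll)).
In Python, from plant import robot gives the robot as it stands. Calls block until the motion is done:
- robot.move_pose(position, orientation): joint-space move of the TCP to a pose.
- robot.line_to(position, vel=0.15, rotation=None, guard=None): straight line of the TCP; rotation=None keeps the orientation; vel is the mean speed in m/s. With guard (N) it stops when the force on the tool has changed by that much, and returns True; else False.
- robot.goto_joints(angles): joint-space move.
- robot.set_gripper(opening): finger opening in m; the grip force is fixed at half the most; returns when the fingers have stopped.
- robot.pause(seconds).
- robot.ik(position, orientation): joint angles nearest the present ones, or None.
- robot.observe(): the state.
- robot.grab_frame(name): name is "side" or "top"; returns the picture (480x640x3 uint8, blue, green, red); there is no depth.
- robot.get_calibration(name): a dict with "vertical_fov" (degrees; the focal length in pixels is half the picture's height over the tangent of half this angle, whatever the lens; pixels are square), "cx", "cy" (the principal point, pixels), "rvec" (rotation vector, rad) and "tvec" (3), from world to camera coordinates, as OpenCV has them. Camera axes: x right, y down, z forward; pixel columns grow to the right and rows downward; lengths in m; the calibration is good to about 2 mm. A picture is of the moment at which its call begins. get_calibration takes no time and is no camera call.
A pose or a line that the arm cannot do raises robot.IKError and nothing moves.
- robot.job_done(): hands the job in, once; it reports no verdict.
The state is a dict: "time": time; "q": joint angles; "qvel": joint speeds; "joint_torque": joint torques, N m; "tool_pos": TCP position; "tcp_rot": TCP orientation; "ft_force": force on the tool from outside, world axes, zero at the start; "torque": the same for the moment, N m; "gripper_width": finger opening in m.
Only numpy, scipy, OpenCV 4.12 (cv2) and the standard library are available. Lean on these libraries where they do the work, as an engineer would, in place of code of your own. Each camera call takes 0.05 s, during which the arm holds its last target.

## Task

Hang the blue hanger by its top hook on the stand's crossbar, its wire loop facing away from the post. Then set the hook of the grey caddy over the front bar of that loop and press it down gently, no harder than it takes for the spring catch to snap past the bar and the red flag to rise. Let go so that both hang free in a chain, and leave the sleeve, chuck key and pliers where they are.

Things in the scene. Friction and masses are not known exactly. Their poses are not given: they have to be found in the camera images.
- stand: Fixed grey post stand, 255 mm high. Origin on the bench below the middle of its crossbar; x points from the crossbar back to the post, y along the crossbar. The post (30 mm square) has its front face at x=+40 mm. A black rubber stop sticks out of it to x=-8 mm, z 155 to 179 mm; the hung hanger's strap rests against it, so the hanger hangs plumb.
- crossbar (a point): Middle of the stand's crossbar: steel rod 10 mm in diameter, centre 247 mm above the bench, free for 62 mm along y between two side lugs that run back to the post.
- hanger: Loose blue hanger, 163 mm high, about 0.25 kg, standing on its wire loop at the start. Origin at the underside, at the foot of its strap; z up, -x is its front. Strap 8 mm thick (x), 14 mm wide (y). From its foot a level rectangular loop of 8 mm wire runs forward to x=-85 mm, 64 mm wide between centre lines.
- hanger_hook (a point): Middle of the underside of the arch of the hanger's top hook, 105 mm above its origin and at x=+10.5 mm, behind the strap: this comes to lie on top of the crossbar. The hook is open downward: slot 13 mm wide (x), tongue behind it reaching 34 mm down with its tip flared backward.
- hanger_tab (a point): Grasp point in the hanger's grip tab at the very top, 143 mm above its origin. The tab is 14 mm thick (y), 28 mm long (x), from 30 mm below to 20 mm above this point; grasp from above across y.
- loop_bar (a point): Middle of the front bar of the hanger's loop: 8 mm wire along y, 85 mm in front of the strap, centre 4 mm above the hanger's underside.
- caddy: Loose grey open tray 80 x 100 x 32 mm (x, y, z; 175 to 191 mm high in all) with a steel hook plate, 14 mm thick (y), standing up from its middle; about 0.25 kg. Origin at the centre of the tray's underside; z up. The hook plate is bolted on at a height set anew each time and NOT reported: the underside of its hook's arch is 115 to 131 mm above the origin. See or feel for it.
- caddy_middle (a point): Point 63 mm above the caddy's origin, in the gap (46 to 80 mm up, more if the hook is set high) through which the bar comes in level, from behind (+x), under the tongue; then the caddy goes down. The hook is open downward. From its arch: slot x -5 to +5 mm; strap in front, x -13 to -5; tongue behind, 35 mm long, mouth flared to x=+12; grip tab x -13 to +13, up to 60 mm above; grasp across y.
- caddy_catch (a joint): Brass spring catch (smooth roller) in the tongue of the caddy's hook, m; 0 = out, grows as it is pushed in. The bar meets it 12 mm below the arch; its own 2 to 3 N weight is not enough, it takes 10 to 20 N in all for the bar to snap past it, up to the arch. There it is rigid at once. More than 30 N between caddy and hanger is damage.
- caddy_flag (a joint): Red flag on the front of the caddy's hook plate, m. 0 = down; lifted by the bar over its last 6 mm before the arch: 0.006 = bar fully home above the catch.
- sleeve: Yellow tube 34 mm in diameter, 55 mm high, standing; bystander. Origin at the centre of its underside.
- chuck_key: Steel T-handled chuck key 56 x 60 x 17 mm, lying; bystander. Origin at the centre of its underside.
- pliers: Red-handled pliers 52 x 182 x 12 mm, lying; bystander. Origin at the centre of its underside.

How it is judged:
By the outcome, as a careful person would: the job done as asked, in the order asked, and still so for the second after the job is handed in, with the robot touching nothing.
It also fails if it takes over 72 s, if anything falls off the work surface, if the arm or the gripper's body presses on something with over 40 N, if the wrist force passes 120 N, or if a joint passes its speed limit or range.

## Working session

There is one attempt and no reset: what is moved stays moved. The work goes in short steps, each a Python script; the robot and the scene stay as the last script left them, time stands still between calls to the robot, and variables do not carry over. Pictures are saved under pics/ and viewed, and the job is handed in when it is done.

```bash
ls; mkdir -p pics; python3 - <<'E'
from plant import robot
import cv2, numpy as np
for n in ("side","top"):
    im=robot.grab_frame(n); cv2.imwrite(f"pics/{n}0.png",im)
    c=robot.get_calibration(n); print(n,c)
    R=cv2.Rodrigues(np.array(c["rvec"],float))[0]; print("cam pos",-R.T@np.array(c["tvec"]).ravel(), "axis",R[2])
s=robot.observe(); print(s)
E
```

```text
pics
side {'vertical_fov': 53.692768273820136, 'cx': 328.00421414130653, 'cy': 247.8178179110073, 'rvec': array([ 2.23613535, -0.26245179,  0.09776343]), 'tvec': array([-0.40731048,  0.2959267 ,  0.98368984])}
cam pos [ 0.28492904 -0.65942473  0.83969911] axis [ 0.16055358  0.76154888 -0.62790592]
top {'vertical_fov': 43.59930523654151, 'cx': 322.10608618419667, 'cy': 236.67222707107376, 'rvec': array([ 2.2114505 , -2.19153127,  0.05291281]), 'tvec': array([0.14433754, 0.46815908, 1.49784181])}
cam pos [0.40102568 0.15493153 1.51615005] axis [ 0.04364752 -0.00422097 -0.99903808]
{'time': 0.1, 'q': array([5.22139232e+01, 5.99425328e+00, 5.53196617e+00, 8.96031199e+01,
       1.27967440e-04, 7.75254257e+01]), 'qvel': array([-0.03431934, -0.00844492,  0.17090986, -0.02155615, -0.05300147,
       -0.03457646]), 'joint_torque': array([ 6.16526129e-03, -5.58209574e+01,  5.04718745e+01,  1.31028163e-02,
       -2.75435832e-04,  1.51834394e-05]), 'tool_pos': array([0.25640033, 0.54223365, 0.303214  ]), 'tcp_rot': array([-1.79936165e+02, -1.42532648e-02,  1.54688490e+02]), 'ft_force': array([ 0.24275978, -0.82006477, -0.41106104]), 'torque': array([ 0.01018048,  0.0038224 , -0.0198653 ]), 'gripper_width': 0.08533924709057537}
```

View pics/side0.png

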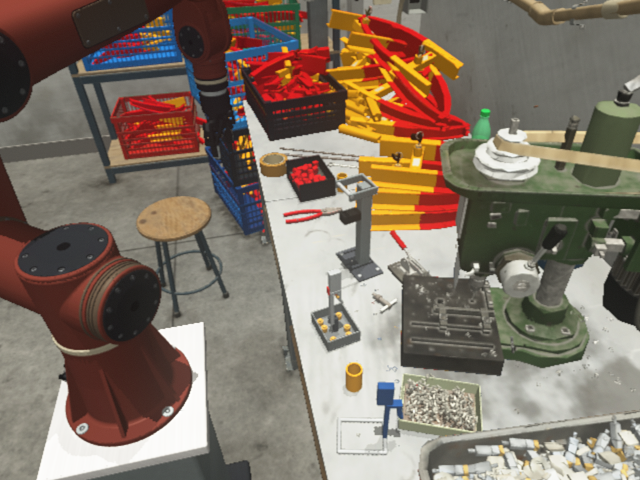

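View pics/top0.png

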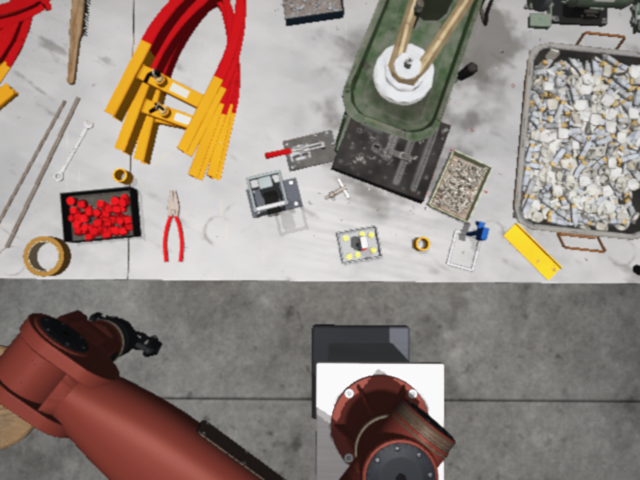

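```bash
python3 - <<'E'
import cv2, numpy as np
s=cv2.imread("pics/side0.png"); t=cv2.imread("pics/top0.png")
def crop(im,x,y,w,h,k,name):
    cv2.imwrite(name,cv2.resize(im[y:y+h,x:x+w],None,fx=k,fy=k,interpolation=cv2.INTER_CUBIC))
crop(s,325,365,100,100,6,"pics/c_side_h.png")
crop(s,300,160,133,195,3,"pics/c_side_m.png")
crop(t,230,160,130,110,6,"pics/c_top_m.png")
crop(t,400,210,100,70,8,"pics/c_top_h.png")
E
```

```text
(no output)
```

View pics/c_side_h.png

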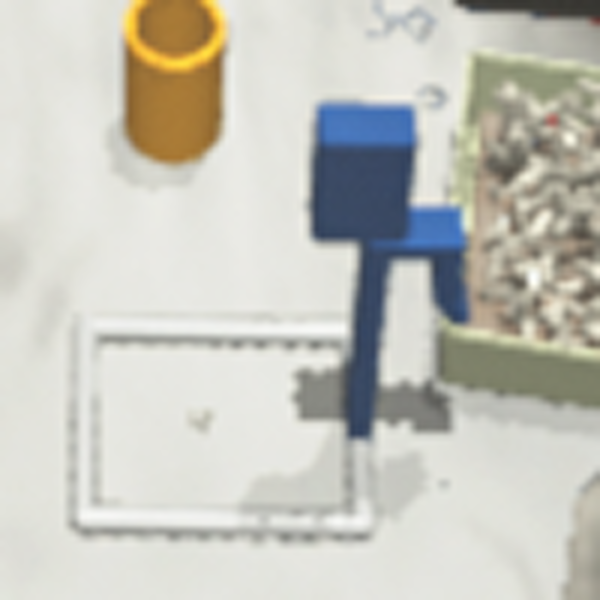

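View pics/c_side_m.png

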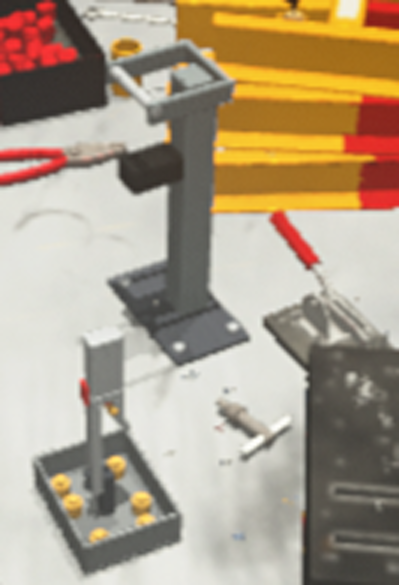

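View pics/c_top_m.png

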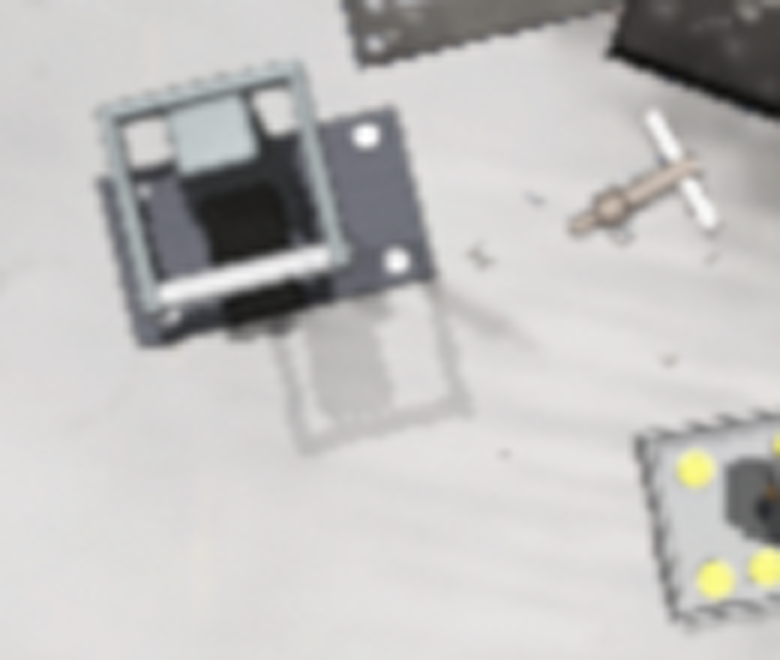

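View pics/c_top_h.png

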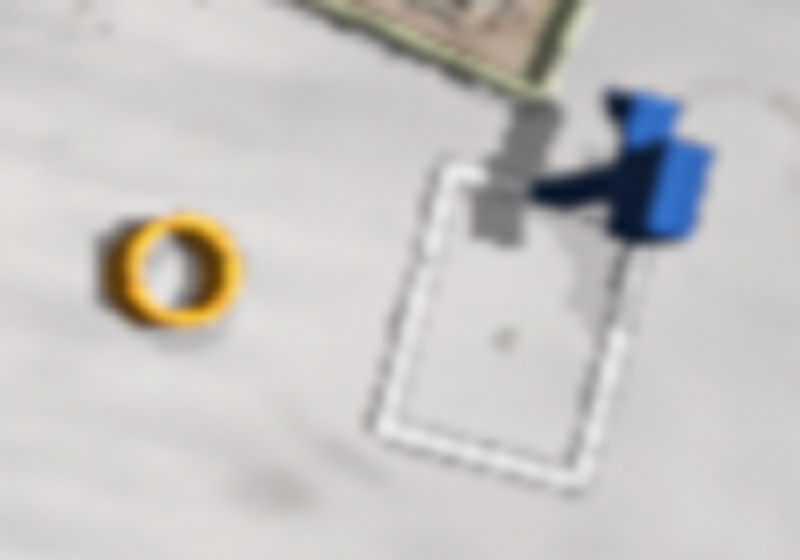

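```bash
cat > h.py <<'E'
import cv2, numpy as np
from plant import robot
def cam(n):
    c=robot.get_calibration(n); R=cv2.Rodrigues(np.array(c["rvec"],float))[0]; t=np.array(c["tvec"],float).ravel()
    f=240/np.tan(np.radians(c["vertical_fov"]/2))
    K=np.array([[f,0,c["cx"]],[0,f,c["cy"]],[0,0,1]]); return K,R,t
def ray(n,p):
    K,R,t=cam(n); d=R.T@np.linalg.inv(K)@np.array([p[0],p[1],1.0]); return -R.T@t,d/np.linalg.norm(d)
def plane(n,p,z):
    o,d=ray(n,p); return o+d*(z-o[2])/d[2]
def tri(ps,pt):
    a,u=ray("side",ps); b,v=ray("top",pt)
    s=np.linalg.lstsq(np.stack([u,-v],1),b-a,rcond=None)[0]
    P,Q=a+s[0]*u,b+s[1]*v; return (P+Q)/2,np.linalg.norm(P-Q)
def proj(n,P):
    K,R,t=cam(n); q=(R@np.atleast_2d(np.asarray(P,float)).T).T+t; q=(K@q.T).T; return q[:,:2]/q[:,2:]
def crop(im,x,y,w,h,k,name,grid=10):
    c=cv2.resize(im[y:y+h,x:x+w],None,fx=k,fy=k,interpolation=cv2.INTER_CUBIC)
    if grid:
        for u in range(-(-x//grid)*grid,x+w,grid):
            X=int((u-x+.5)*k); cv2.line(c,(X,0),(X,5),(0,0,255)); cv2.putText(c,str(u),(X,15),0,.35,(0,0,255))
        for v in range(-(-y//grid)*grid,y+h,grid):
            Y=int((v-y+.5)*k); cv2.line(c,(0,Y),(5,Y),(0,0,255)); cv2.putText(c,str(v),(7,Y+4),0,.35,(0,0,255))
    cv2.imwrite(name,c)
E
python3 - <<'E'
from h import *
s=cv2.imread("pics/side0.png"); t=cv2.imread("pics/top0.png")
crop(t,330,220,60,50,12,"pics/d_top_c.png")
crop(s,305,260,65,90,6.6,"pics/d_side_c.png")
crop(t,240,165,75,55,10,"pics/d_top_s.png")
crop(s,325,165,65,60,10,"pics/d_side_s.png")
for nm,im in (("top",t),("side",s)):
    hsv=cv2.cvtColor(im,cv2.COLOR_BGR2HSV)
    reg=np.zeros(im.shape[:2],np.uint8); 
    if nm=="top": reg[210:260,440:500]=1
    else: reg[375:450,370:410]=1
    for lo,hi,l in (((100,120,120),(125,255,255),"bright"),((100,80,20),(125,255,119),"dark")):
        m=cv2.inRange(hsv,lo,hi)*reg
        n,lab,st,ce=cv2.connectedComponentsWithStats(m)
        for i in range(1,n):
            if st[i,4]>8:
                ct=max(cv2.findContours((lab==i).astype(np.uint8),0,1)[0],key=cv2.contourArea)
                print(nm,l,st[i],ce[i].round(2),cv2.minAreaRect(ct))
E
```

```text
top bright [478 222  10  18  93] [482.94 230.52] ((483.0653991699219, 230.07305908203125), (17.716569900512695, 8.156638145446777), 74.74488067626953)
top dark [467 228  16  12  88] [476.78 233.25] ((474.5, 233.5), (11.0, 15.0), 90.0)
side bright [378 383  16   7 110] [385.5 386. ] ((385.5, 386.0), (6.0, 15.0), 90.0)
side bright [387 400  15   7  71] [395.93 403.38] ((394.0, 403.0), (6.0, 14.0), 90.0)
side dark [378 389  25  49 389] [387.05 405.63] ((390.4533386230469, 411.6011047363281), (48.50521469116211, 22.261144638061523), 81.11934661865234)
```

View pics/d_top_c.png

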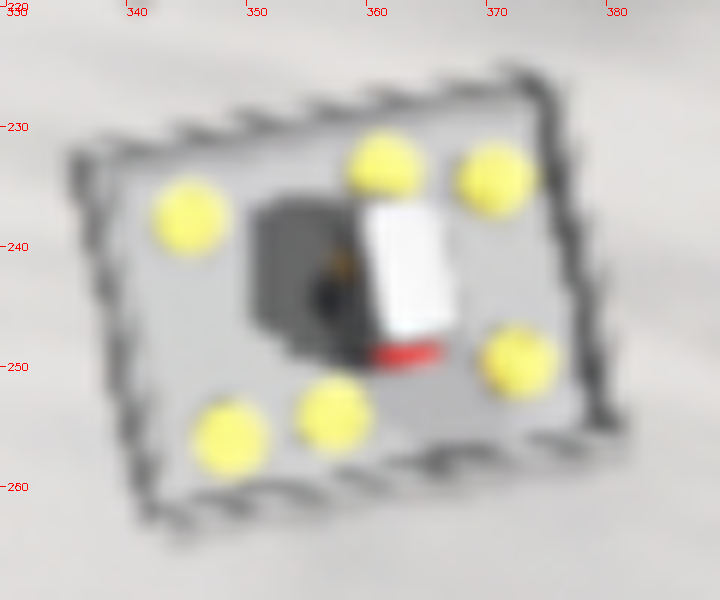

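View pics/d_side_c.png

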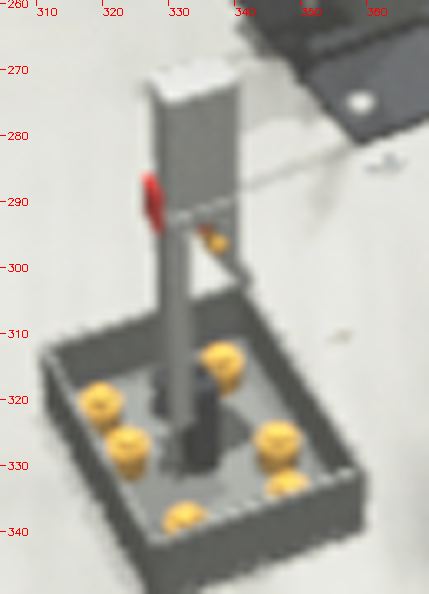

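View pics/d_top_s.png

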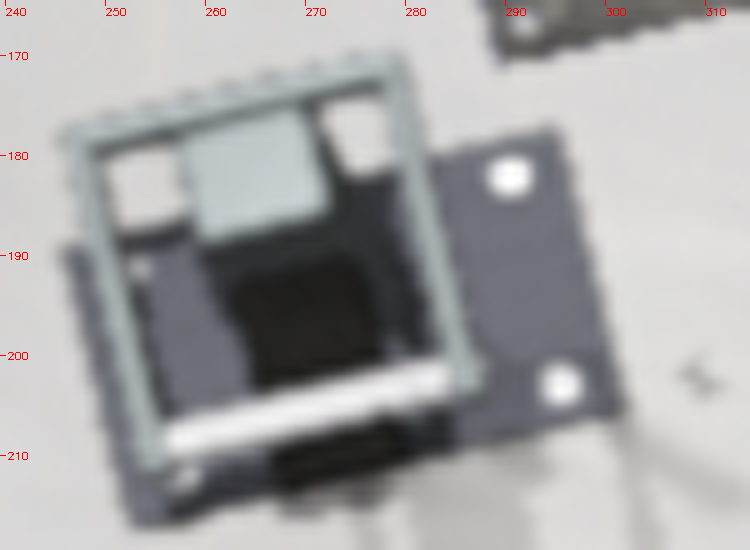

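View pics/d_side_s.png

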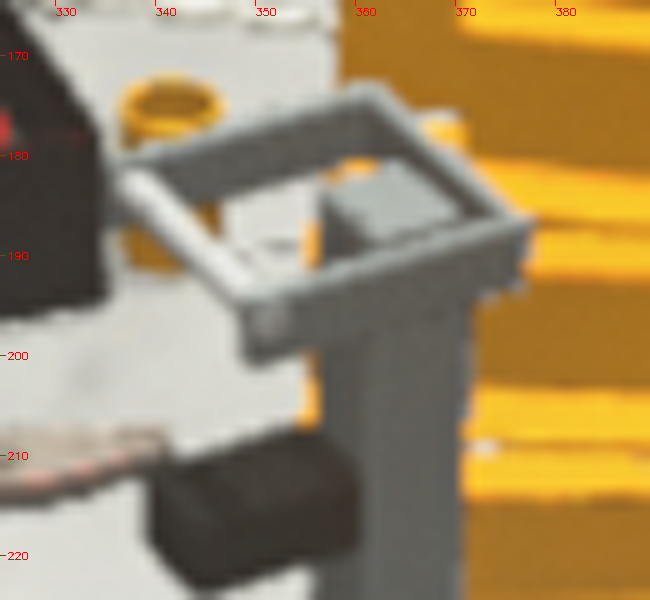

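```bash
python3 - <<'E'
from h import *
np.set_printoptions(precision=4,suppress=True)
print("tab hanger",tri((385.5,386.0),(483,230.4)))
print(" plane z=.163",plane("top",(483,230.4),.163),plane("side",(385.5,386.0),.163))
print("arch top",tri((394,403),(481.5,224.5)))
# loop, crop offsets (400,210)/8
f=lambda x,y:(400+(x+.5)/8-.5,210+(y+.5)/8-.5)
A,B,C=[plane("top",f(*p),.004) for p in ((388,422),(580,475),(455,172))]
print("loop",A,B,C,"w",np.linalg.norm(A-B),"len",np.linalg.norm(A-C))
d=A-B;print("yaw from front bar",np.degrees(np.arctan2(-d[0],d[1])))
d=C-A;print("yaw from side bar",np.degrees(np.arctan2(d[1],d[0])))
g=lambda x,y:(325+(x+.5)/6-.5,365+(y+.5)/6-.5)
A,B,C,D=[plane("side",g(*p),.004) for p in ((83,524),(362,524),(90,328),(350,328))]
print("loop side",A,B,C,D); d=B-A; print(np.linalg.norm(d),np.degrees(np.arctan2(d[1],d[0]))); d=C-A; print(np.linalg.norm(d),np.degrees(np.arctan2(-d[0],d[1])))
print("caddy tab",tri((333.5,272),(363.5,241.9)))
T=[plane("top",p,.032) for p in ((335.8,233),(375,226.5),(380.5,254.5),(342,262.5))]
print(np.array(T),np.mean(T,0))
for i in range(4):
    d=T[(i+1)%4]-T[i]; print(np.linalg.norm(d),np.degrees(np.arctan2(d[1],d[0])))
print("bar mid",tri((343.2,188.2),(269.9,205)))
L,Rr=tri((337.3,183),(256,208.3)),tri((349,193.5),(284.3,201.7)); print(L,Rr); d=L[0]-Rr[0]; print(np.linalg.norm(d),np.degrees(np.arctan2(-d[0],d[1])))
L,Rr=[plane("top",p,.247) for p in((256,208.3),(284.3,201.7))]; d=L-Rr; print(L,Rr,np.linalg.norm(d),np.degrees(np.arctan2(-d[0],d[1])))
E
```

```text
tab hanger (array([ 0.4747, -0.2155,  0.156 ]), np.float64(0.00685066001155931))
 plane z=.163 [ 0.4777 -0.2144  0.163 ] [ 0.4694 -0.2195  0.163 ]
arch top (array([ 0.4905, -0.2237,  0.1126]), np.float64(0.007863511810009967))
loop [ 0.4053 -0.1695  0.004 ] [ 0.3892 -0.23    0.004 ] [ 0.4844 -0.1907  0.004 ] w 0.06263391087765091 len 0.08185260900255638
yaw from front bar -14.928216986792805
yaw from side bar -15.005710974251949
loop side [ 0.385  -0.2303  0.004 ] [ 0.4675 -0.2501  0.004 ] [ 0.4029 -0.167   0.004 ] [ 0.4843 -0.1866  0.004 ]
0.08489096980735282 -13.445104157598088
0.06577263744785156 -15.784357735428431
caddy tab (array([0.4475, 0.0573, 0.1821]), np.float64(0.002144790661990274))
[[0.4753 0.1148 0.032 ]
 [0.4923 0.0178 0.032 ]
 [0.423  0.0038 0.032 ]
 [0.4024 0.0989 0.032 ]] [0.4483 0.0588 0.032 ]
0.09852117144520559 -80.05096005735442
0.07064738566036932 -168.59986197304036
0.09730936307958249 102.23552654942787
0.07457056142332524 12.314932401316424
bar mid (array([0.5206, 0.2608, 0.2519]), np.float64(0.003335774970823067))
(array([0.5135, 0.2903, 0.2498]), np.float64(0.003268742278879777)) (array([0.5271, 0.2304, 0.255 ]), np.float64(0.004357103049304352))
0.06159185242399533 12.721140195884509
[0.5154 0.2903 0.247 ] [0.53   0.2305 0.247 ] 0.06158109863384792 13.722050170717477
```

```bash
python3 - <<'E'
from h import *
np.set_printoptions(precision=4,suppress=True)
f=lambda x,y:(400+(x+.5)/8-.5,210+(y+.5)/8-.5)
pt=f(680,190); g=lambda x,y:(325+(x+.5)/6-.5,365+(y+.5)/6-.5); ps=g(367,124)
print("tab",tri(ps,pt),plane("top",pt,.163),plane("side",ps,.163))
print("strap foot side",plane("side",g(360,440),.008))
print("bar side z.247",plane("side",(343.2,188.2),.247),plane("top",(269.9,205),.25))
print("caddy tab top z.182",plane("top",(363.5,241.9),.182),plane("side",(333.5,272),.182))
# hanger model from loop front mid, yaw -14.8
F=np.array([(.3973+.394)/2,-.1993]);y=np.radians(-14.8);u=np.array([np.cos(y),np.sin(y)])
print("origin pred from loop",F+.085*u)
for p,yw in (((.475,-.217,.40),165),((.475,-.217,.197),165),((.50,.255,.40),193),((.5,.255,.345),193),((.45,.058,.22),191.5)):
    print(p,robot.ik(p,[180,0,yw]))
E
```

```text
tab (array([ 0.4708, -0.218 ,  0.1625]), np.float64(0.000758186271458111)) [ 0.4711 -0.218   0.163 ] [ 0.4703 -0.2182  0.163 ]
strap foot side [ 0.4745 -0.2261  0.008 ]
bar side z.247 [0.5209 0.2686 0.247 ] [0.5224 0.2607 0.25  ]
caddy tab top z.182 [0.4485 0.0571 0.182 ] [0.4464 0.0575 0.182 ]
origin pred from loop [ 0.4778 -0.221 ]
(0.475, -0.217, 0.4) [-38.9222  -4.9665   4.6972  99.6637   0.     -23.9222]
(0.475, -0.217, 0.197) [-38.9222  -7.2807 -18.6886  78.5921   0.     -23.9222]
(0.5, 0.255, 0.4) [13.6712  1.8286 11.3752 99.5466  0.      0.6712]
(0.5, 0.255, 0.345) [13.6712 -0.0525  3.6548 93.7073  0.      0.6712]
(0.45, 0.058, 0.22) [ -9.2526 -20.3206 -27.434   82.8865   0.     -20.7526]
```

```bash
python3 - <<'E'
from h import *
np.set_printoptions(precision=4,suppress=True)
o=robot.observe()
robot.line_to([o["tool_pos"][0],o["tool_pos"][1],.42],vel=.3)
print(robot.observe()["time"])
robot.move_pose([.4708,-.218,.30],[180,0,165.1])
print(robot.observe()["time"],robot.observe()["tool_pos"])
robot.set_gripper(.05)
print(robot.observe()["time"],robot.observe()["gripper_width"])
hit=robot.line_to([.4708,-.218,.197],vel=.1,guard=8)
print(hit,robot.observe()["time"],robot.observe()["tool_pos"])
cv2.imwrite("pics/s1.png",robot.grab_frame("side")); t=robot.grab_frame("top"); cv2.imwrite("pics/t1.png",t)
s=cv2.imread("pics/s1.png")
crop(s,320,300,130,150,4,"pics/s1c.png"); crop(t,430,190,90,90,6,"pics/t1c.png")
E
```

```text
0.6333
3.45 [ 0.4711 -0.2175  0.3002]
3.8917 0.050242408101227265
False 5.075 [ 0.4711 -0.2183  0.1978]
```

View pics/s1c.png

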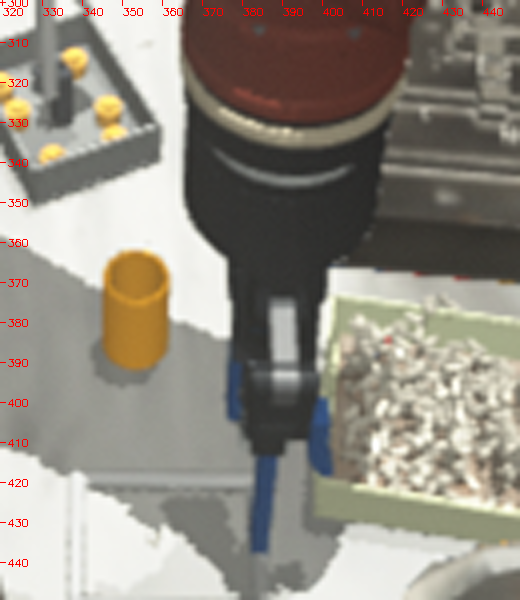

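View pics/t1c.png

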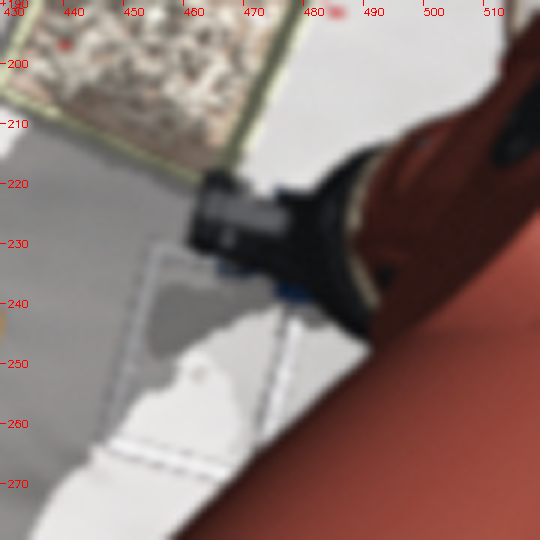

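```bash
python3 - <<'E'
from h import *
np.set_printoptions(precision=4,suppress=True)
robot.set_gripper(0.0); o=robot.observe(); print(o["time"],o["gripper_width"],o["ft_force"])
robot.line_to([.4708,-.218,.43],vel=.25); o=robot.observe(); print(o["time"],o["gripper_width"],o["ft_force"],o["tool_pos"])
C=np.array([.5222,.2607]);y=np.radians(13.4);u=np.array([np.cos(y),np.sin(y)])
p=C-u*(.012+.0065+.05)
robot.move_pose([p[0],p[1],.43],[180,0,193.4]); o=robot.observe(); print(o["time"],o["gripper_width"],o["ft_force"],o["tool_pos"],o["tcp_rot"])
s=robot.grab_frame("side");t=robot.grab_frame("top");cv2.imwrite("pics/s2.png",s);cv2.imwrite("pics/t2.png",t)
crop(s,280,80,140,130,5,"pics/s2c.png"); crop(t,230,150,110,100,6,"pics/t2c.png")
E
```

```text
5.5833 0.01369424648482879 [ 0.2013 -0.4412 -0.6878]
6.6667 0.013256247354897398 [-0.7226  0.4745 -3.0976] [ 0.4707 -0.2179  0.4287]
8.3583 0.013498022450898199 [-0.3383 -0.2991 -2.1351] [0.456  0.2441 0.4298] [-179.9844   -0.0122 -166.6701]
```

View pics/s2c.png

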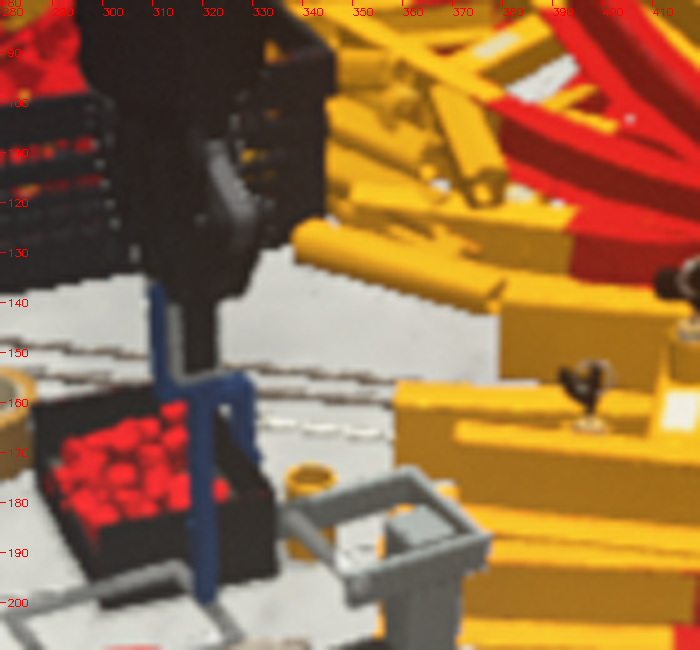

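View pics/t2c.png

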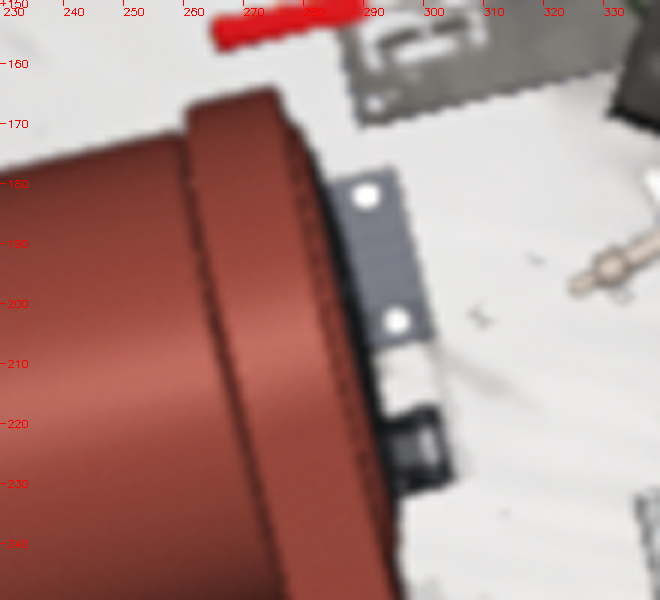

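```bash
python3 - <<'E'
from h import *
s=cv2.imread("pics/side0.png"); t=cv2.imread("pics/top0.png")
crop(s,330,175,32,30,20,"pics/e_side.png",grid=2); crop(t,250,194,42,24,18,"pics/e_top.png",grid=2)
for c in (258,260,262,266,270,280,282): print(c,t[194:216,c].mean(1).astype(int))
for r in (184,186,188,190,192): print(r,s[r,328:360].mean(1).astype(int))
E
```

```text
258 [111 112 113 110 111 111 113 112 114 113 113 111 141 207 239 232 185 154
 171 148  96  62]
260 [ 95 105 110 110 112 111 112 112 114 114 114 129 185 227 235 212 158 125
 108  79  58  62]
262 [ 50  56  66  87 105 111 112 114 114 113 113 141 204 236 230 187 129  93
  70  58  56 100]
266 [ 30  32  34  34  34  34  33  33  31  45 112 198 236 233 192 122  84  62
  53  53  84 160]
270 [ 29  31  33  34  36  35  36  34  41 103 196 235 234 195 110  43  29  33
  28  39  85 114]
280 [ 45  44  43  44  52  70  97 161 214 231 219 172 106  53  33  30  32  74
 136 159 172 192]
282 [ 91  76  77  76  69  67 105 188 230 230 198 131  81  56  45  41  68 129
 161 170 173 177]
184 [ 49  51  51  50  50  49  52  74 108 151 192 217 224 203 144  94  87  85
  89 104 124 145 174 193 197 205 215 214 185 151 166 179]
186 [ 51  51  52  50  51  50  53  72  85  89 107 136 183 219 226 205 152  97
  94 170 216 216 215 215 215 215 215 215 175 104  98 131]
188 [ 52  52  51  52  52  50  56 109 134 110  93  97 113 151 192 219 225 197
 143 171 213 216 214 214 213 214 216 202 154  94  79  80]
190 [ 51  51  51  52  50  51  56 115 156 136  99  97  99 100 113 149 192 214
 228 228 204 188 209 211 196 193 198 193 144  91  83  89]
192 [ 51  51  51  51  50  50  51  87 146 168 161 158 150 140 139 150 153 159
 191 220 231 228 213 207 214 209 203 186 164 158 163 152]
```

View pics/e_side.png

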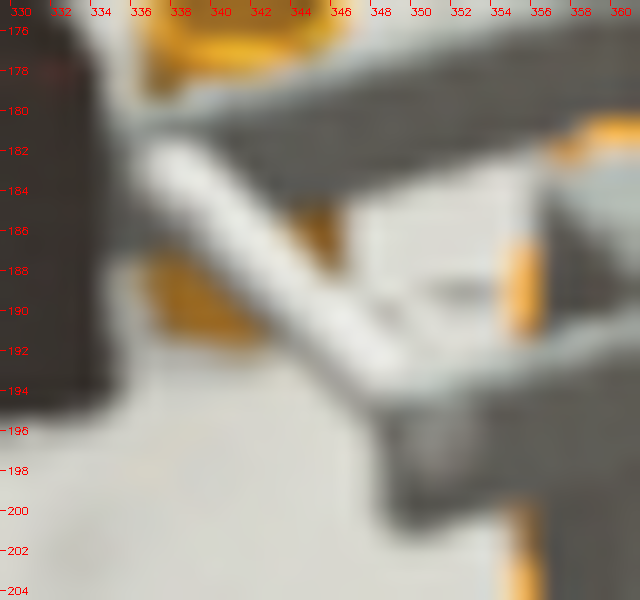

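View pics/e_top.png

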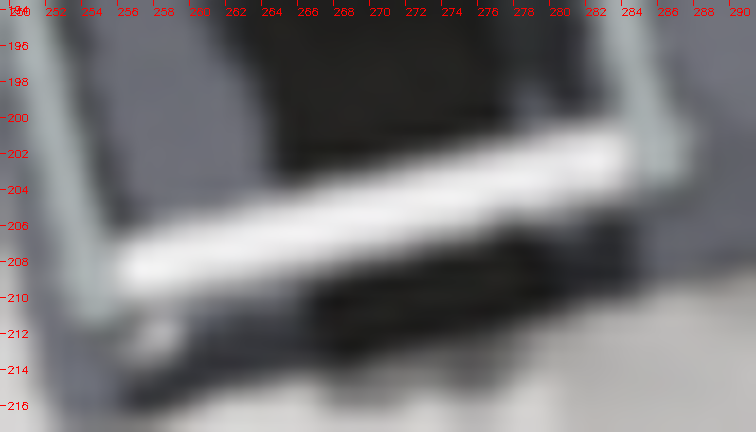

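```bash
python3 - <<'E'
from h import *
s=cv2.imread("pics/s2.png")
crop(s,300,130,40,40,16,"pics/f_a.png",grid=2)
crop(s,300,165,40,45,13,"pics/f_b.png",grid=2)
b=s.astype(int); 
for r in range(160,200,4):
    print(r,[tuple(int(v) for v in s[r,c]) for c in range(313,326)])
E
```

```text
160 [(62, 50, 84), (60, 50, 117), (57, 49, 156), (55, 48, 144), (61, 49, 80), (69, 53, 48), (76, 55, 46), (82, 59, 49), (81, 58, 49), (80, 56, 48), (82, 59, 51), (88, 66, 59), (88, 67, 60)]
164 [(36, 39, 106), (38, 40, 134), (37, 40, 146), (46, 44, 120), (62, 50, 67), (71, 54, 46), (77, 57, 48), (82, 58, 50), (80, 57, 48), (64, 51, 48), (40, 42, 47), (42, 45, 51), (63, 57, 55)]
168 [(45, 45, 229), (46, 46, 238), (44, 44, 222), (45, 44, 178), (60, 49, 110), (71, 52, 50), (80, 57, 48), (84, 59, 48), (82, 59, 50), (67, 53, 50), (43, 44, 48), (37, 42, 48), (40, 43, 50)]
172 [(40, 42, 157), (37, 39, 119), (38, 41, 127), (40, 41, 120), (58, 48, 85), (74, 55, 50), (79, 57, 47), (85, 61, 51), (83, 59, 51), (70, 55, 51), (48, 46, 48), (39, 43, 49), (40, 44, 50)]
176 [(48, 46, 233), (51, 49, 242), (51, 50, 248), (53, 51, 251), (61, 51, 207), (72, 55, 71), (78, 57, 46), (82, 59, 48), (83, 59, 51), (75, 57, 104), (62, 59, 192), (59, 62, 200), (53, 57, 125)]
180 [(41, 43, 154), (48, 47, 227), (50, 49, 248), (52, 50, 252), (59, 53, 213), (70, 54, 88), (75, 56, 46), (82, 60, 50), (83, 59, 51), (77, 57, 61), (60, 52, 100), (46, 48, 106), (46, 50, 75)]
184 [(45, 48, 51), (44, 46, 51), (43, 47, 50), (46, 47, 50), (78, 60, 52), (89, 65, 53), (78, 58, 51), (79, 58, 50), (82, 60, 50), (78, 59, 52), (61, 53, 52), (45, 47, 52), (42, 47, 52)]
188 [(44, 46, 51), (45, 47, 51), (45, 48, 52), (45, 48, 52), (53, 51, 53), (66, 54, 50), (72, 55, 50), (78, 58, 50), (85, 62, 53), (84, 61, 51), (69, 56, 53), (46, 48, 53), (44, 48, 53)]
192 [(102, 105, 107), (120, 124, 124), (114, 118, 119), (90, 93, 95), (57, 58, 60), (61, 52, 50), (72, 56, 49), (78, 58, 50), (84, 61, 51), (86, 62, 53), (71, 57, 54), (47, 49, 53), (45, 49, 52)]
196 [(63, 66, 68), (56, 60, 62), (77, 81, 83), (106, 111, 111), (118, 119, 118), (98, 91, 87), (76, 59, 52), (81, 60, 50), (86, 62, 52), (83, 61, 51), (67, 55, 51), (51, 53, 56), (56, 61, 64)]
```

View pics/f_a.png

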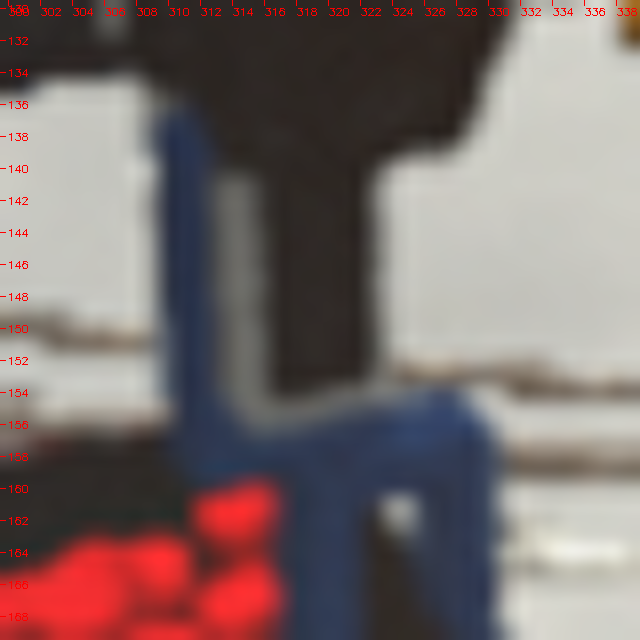

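View pics/f_b.png

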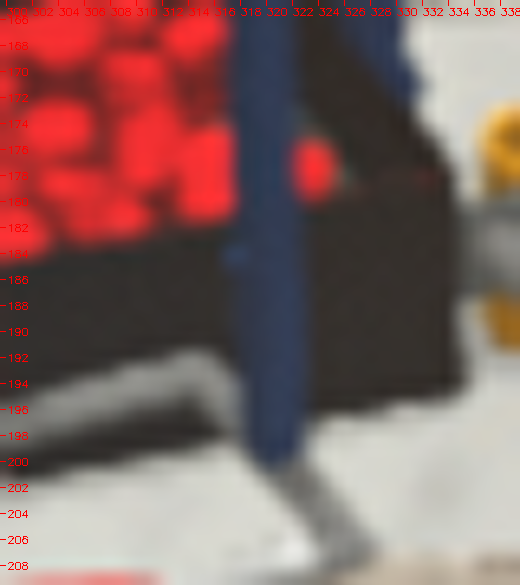

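```bash
cat >> h.py <<'E'
def vplane(n,p,P0,yaw,off):
    """ray through pixel p onto the vertical plane through P0 (xy), along yaw, offset off to its left; returns (along, z)"""
    o,d=ray(n,p); y=np.radians(yaw); u=np.array([np.cos(y),np.sin(y)]); nv=np.array([-u[1],u[0]])
    k=(off-(o[:2]-P0[:2])@nv)/(d[:2]@nv); X=o+k*d; return np.array([(X[:2]-P0[:2])@u,X[2]])
E
python3 - <<'E'
from h import *
np.set_printoptions(precision=4,suppress=True)
print("bar mid",tri((343,189.1),(270,205.5)))
L,Rr=[plane("top",p,.247) for p in((262,207.7),(280,203.5))]; d=L-Rr; print(L,Rr,(L+Rr)/2,np.degrees(np.arctan2(-d[0],d[1])))
print([plane("side",(344+1.04*k,190+k),.247) for k in(-6,-1,4)])
# lug frame edges in top view for yaw: front-left outer .. use back rail corners
T=np.array([.456,.2441]); yw=13.33
for p in ((322.1,164),(322.3,172),(322.6,180),(323.0,188),(322.9,196)): print("strap back",p,vplane("side",p,T,yw,-.007))
for p in ((316.9,164),(317.1,172),(317.4,188)): print("strap front(far)",p,vplane("side",p,T,yw,.007))
for p in ((330.0,158),(330,168)): print("tongue back near",p,vplane("side",p,T,yw,-.007))
for p in ((325.6,162),(326.6,166)): print("tongue front far",p,vplane("side",p,T,yw,.007))
for p in ((309.2,142),): print("tab front far",p,vplane("side",p,T,yw,.007))
print("foot near bottom",vplane("side",(320.5,200.5),T,yw,0))
for k in (-3,0,3): print("bar in T plane",[vplane("side",(344+1.04*k,190+k),T,yw,0)])
E
```

```text
bar mid (array([0.5199, 0.2608, 0.2495]), np.float64(0.003000127126797204))
[0.5168 0.2776 0.247 ] [0.5261 0.2395 0.247 ] [0.5214 0.2586 0.247 ] 13.72740358513927
[array([0.513 , 0.2902, 0.247 ]), array([0.5194, 0.2653, 0.247 ]), array([0.5257, 0.2412, 0.247 ])]
strap back (322.1, 164) [0.0087 0.3345]
strap back (322.3, 172) [0.0086 0.3148]
strap back (322.6, 180) [0.0087 0.2944]
strap back (323.0, 188) [0.0091 0.2736]
strap back (322.9, 196) [0.0082 0.2525]
strap front(far) (316.9, 164) [0.0026 0.3293]
strap front(far) (317.1, 172) [0.0023 0.3094]
strap front(far) (317.4, 188) [0.0015 0.2681]
tongue back near (330.0, 158) [0.0281 0.3441]
tongue back near (330, 168) [0.0276 0.3197]
tongue front far (325.6, 162) [0.0239 0.3287]
tongue front far (326.6, 166) [0.0261 0.3182]
tab front far (309.2, 142) [-0.0132  0.3857]
foot near bottom [0.005  0.2372]
bar in T plane [array([0.058 , 0.2582])]
bar in T plane [array([0.0662, 0.2477])]
bar in T plane [array([0.0745, 0.2369])]
```

```bash
cat >> h.py <<'E'
from scipy.spatial.transform import Rotation as Ro
B=np.array([.5197,.2592]); PSI=13.7
def tcp_for(hx,harch,a,lat=0.0):
    """TCP pose with the hanger's hook point at stand x=hx, height harch, tilted a deg"""
    u=np.array([np.cos(np.radians(PSI)),np.sin(np.radians(PSI)),0]); n=np.array([-u[1],u[0],0])
    R=Ro.from_euler("xyz",[0,a,PSI],degrees=True)
    p=np.array([B[0],B[1],harch])+u*hx+n*lat+R.apply([-.016,0,.0928]); return p,[180,-a,PSI+180]
E
python3 - <<'E'
from h import *
np.set_printoptions(precision=4,suppress=True)
p,r=tcp_for(-.0005-.0,.302,2); print(p,r)
robot.line_to(p,vel=.08,rotation=r)
o=robot.observe(); print(o["time"],o["tool_pos"],o["tcp_rot"],o["ft_force"])
s=robot.grab_frame("side");cv2.imwrite("pics/s3.png",s)
crop(s,320,120,65,80,9,"pics/s3c.png",grid=5)
E
```

```text
[0.5068 0.2561 0.3953] [180, -2, 193.7]
9.3917 [0.5067 0.2561 0.3958] [ 179.9988   -1.9736 -166.2964] [-0.1234 -0.0107 -2.4256]
```

View pics/s3c.png

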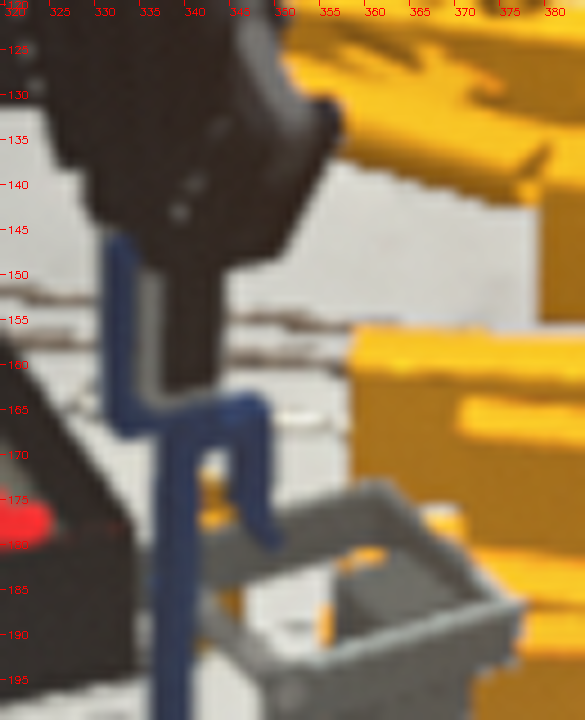

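```bash
python3 - <<'E'
from h import *
np.set_printoptions(precision=4,suppress=True)
s=cv2.imread("pics/s3.png")
crop(s,330,160,40,40,16,"pics/s3d.png",grid=2)
for r in range(168,200,3): print(r,[tuple(int(v) for v in s[r,c]) for c in range(334,352)])
E
```

```text
168 [(102, 86, 79), (115, 104, 99), (119, 109, 104), (99, 86, 80), (77, 57, 53), (75, 55, 50), (78, 56, 52), (79, 58, 52), (81, 57, 52), (80, 57, 51), (81, 59, 53), (81, 58, 53), (79, 58, 53), (82, 59, 54), (82, 57, 51), (84, 62, 57), (127, 123, 121), (172, 179, 180)]
171 [(206, 218, 218), (204, 216, 217), (177, 181, 181), (112, 104, 99), (73, 56, 51), (78, 56, 50), (81, 57, 49), (83, 62, 57), (122, 120, 120), (179, 187, 188), (175, 179, 177), (115, 105, 100), (73, 56, 54), (76, 55, 52), (81, 58, 53), (84, 64, 59), (134, 131, 129), (188, 195, 196)]
174 [(207, 214, 215), (206, 213, 215), (168, 169, 169), (96, 82, 76), (73, 55, 50), (79, 58, 52), (84, 58, 50), (83, 61, 56), (64, 87, 117), (39, 107, 154), (43, 94, 129), (59, 66, 74), (72, 54, 51), (78, 57, 52), (82, 56, 51), (87, 68, 64), (153, 155, 154), (201, 210, 210)]
177 [(106, 112, 118), (173, 181, 183), (163, 165, 163), (95, 81, 75), (71, 54, 49), (77, 56, 51), (81, 58, 50), (82, 66, 67), (67, 129, 174), (43, 163, 227), (44, 145, 206), (50, 114, 154), (61, 78, 94), (78, 59, 56), (84, 60, 53), (82, 60, 55), (92, 86, 84), (96, 102,
[... 1274 characters left out ...]
 121, 122), (116, 122, 124), (131, 137, 138), (135, 142, 144), (146, 154, 155), (172, 180, 181), (199, 208, 207)]
195 [(94, 99, 101), (118, 121, 120), (112, 106, 103), (77, 61, 56), (77, 58, 51), (83, 60, 52), (86, 66, 59), (139, 135, 130), (191, 197, 197), (206, 215, 216), (207, 216, 216), (208, 217, 217), (197, 206, 206), (159, 169, 169), (112, 118, 120), (90, 96, 97), (89, 94, 95), (97, 103, 104)]
198 [(205, 211, 212), (189, 194, 193), (135, 132, 129), (78, 62, 58), (77, 57, 51), (82, 60, 52), (85, 64, 58), (136, 132, 128), (190, 196, 195), (208, 216, 216), (209, 217, 217), (210, 218, 218), (211, 219, 220), (209, 218, 218), (179, 188, 188), (114, 122, 122), (92, 98, 100), (104, 110, 113)]
```

View pics/s3d.png

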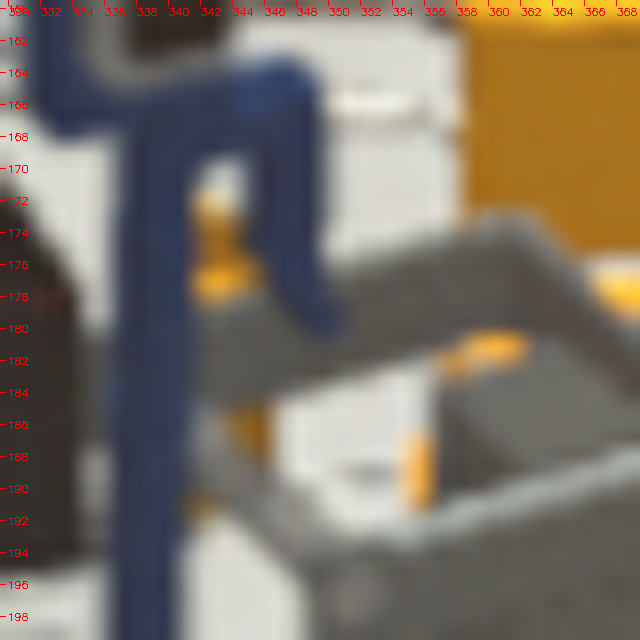

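```bash
python3 - <<'E'
from h import *
np.set_printoptions(precision=4,suppress=True)
v=lambda p,off:vplane("side",p,B,13.7,off)
for p in ((341.8,171),(341.7,183),(340.9,192),(340.6,195)): print("strap back",v(p,-.007))
for p in ((345.2,171),(345.2,174)): print("tongue front",v(p,.007))
for p in ((349.8,171),(349.7,174)): print("tongue back",v(p,-.007))
for k in(-1,-.5,0,.5): print("bar",v((344+1.04*k,190+k),0))
E
```

```text
strap back [-0.0086  0.3043]
strap back [-0.009   0.2731]
strap back [-0.0111  0.2496]
strap back [-0.0119  0.2417]
tongue front [0.0076 0.2928]
tongue front [0.0076 0.285 ]
tongue back [0.0119 0.2987]
tongue back [0.0117 0.2909]
bar [-0.002   0.2512]
bar [-0.0006  0.2494]
bar [0.0008 0.2477]
bar [0.0021 0.2459]
```

```bash
python3 - <<'E'
from h import *
np.set_printoptions(precision=4,suppress=True)
for z,v in ((.281,.05),(.262,.03),(.2515,.02)):
    p,r=tcp_for(-.0005,z,2)
    hit=robot.line_to(p,vel=v,rotation=r,guard=6)
    o=robot.observe(); print(z,hit,o["time"],o["tool_pos"],p,o["ft_force"],o["gripper_width"])
    if hit: break
s=robot.grab_frame("side");cv2.imwrite("pics/s4.png",s)
crop(s,310,120,75,110,6.5,"pics/s4c.png",grid=5)
E
```

```text
0.281 False 10.0083 [0.5067 0.256  0.3741] [0.5068 0.2561 0.3743] [-0.3364  0.0082 -1.869 ] 0.01334261869097263
0.262 False 10.7917 [0.507  0.2561 0.3551] [0.5068 0.2561 0.3553] [ 2.9177  1.2601 -5.2939] 0.013316326760011604
0.2515 True 11.3417 [0.5068 0.2561 0.3446] [0.5068 0.2561 0.3448] [ 0.1793 -0.0787  5.7019] 0.013302787958983243
```

View pics/s4c.png

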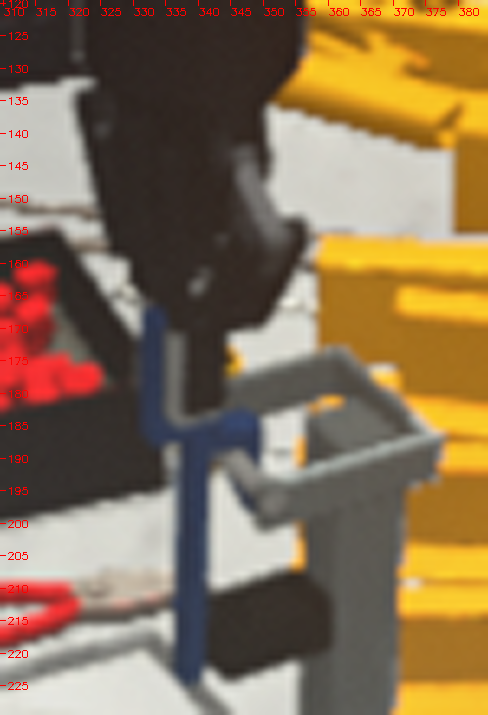

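```bash
python3 - <<'E'
from h import *
np.set_printoptions(precision=4,suppress=True)
robot.set_gripper(.06)
o=robot.observe(); print(o["time"],o["ft_force"],o["gripper_width"])
p=o["tool_pos"]; robot.line_to([p[0],p[1],.44],vel=.2)
# off to above the caddy
robot.move_pose([.4475,.0573,.33],[180,0,191.5])
print(robot.observe()["time"],robot.observe()["tool_pos"])
s=robot.grab_frame("side");cv2.imwrite("pics/s5.png",s);t=robot.grab_frame("top");cv2.imwrite("pics/t5.png",t)
crop(s,300,150,85,140,5,"pics/s5c.png"); crop(t,230,160,120,110,6,"pics/t5c.png")
E
```

```text
11.9 [-0.6073  0.1223  0.079 ] 0.05982461059295962
13.4667 [0.4477 0.0577 0.3301]
```

View pics/s5c.png

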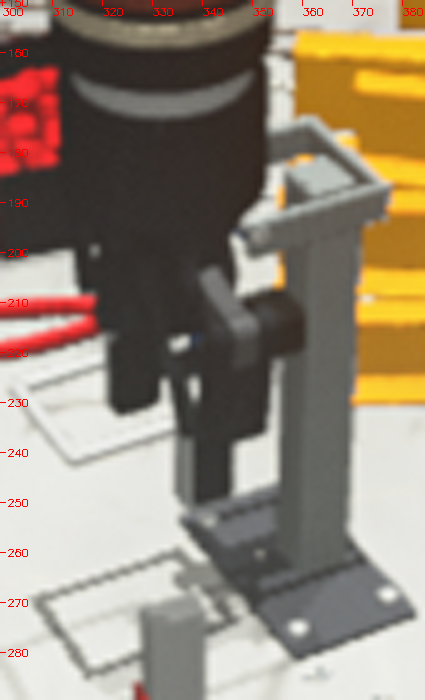

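View pics/t5c.png

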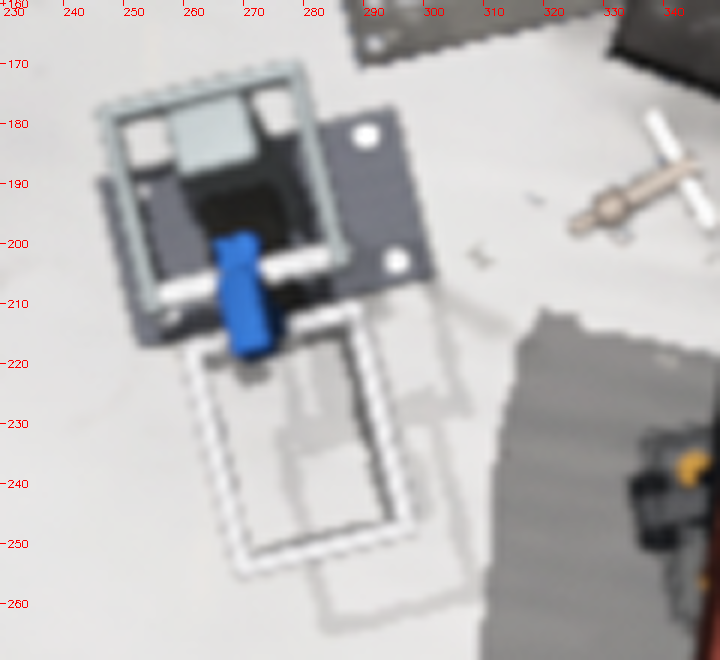

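```bash
python3 - <<'E'
from h import *
np.set_printoptions(precision=4,suppress=True)
y=np.radians(PSI);u=np.array([np.cos(y),np.sin(y)]);n=np.array([-u[1],u[0]])
L,Rr=[plane("top",p,.151) for p in((270.1,254),(297.1,247.4))]; M=(L+Rr)/2; d=L-Rr
print("loop",L,Rr,"mid",M,"w",np.linalg.norm(d),"yaw",np.degrees(np.arctan2(-d[0],d[1])),"pred",B-u*.097,"stand xy",(M[:2]-B)@u,(M[:2]-B)@n)
hit=robot.line_to([.4475,.0573,.211],vel=.12,guard=8)
o=robot.observe();print(hit,o["time"],o["tool_pos"])
robot.set_gripper(0.0)
o=robot.observe();print(o["time"],o["gripper_width"],o["ft_force"])
robot.line_to([.4475,.0573,.30],vel=.15)
o=robot.observe();print(o["time"],o["gripper_width"],o["ft_force"],o["tool_pos"])
s=robot.grab_frame("side");cv2.imwrite("pics/s6.png",s);t=robot.grab_frame("top");cv2.imwrite("pics/t6.png",t)
crop(s,300,180,95,140,5,"pics/s6c.png"); crop(t,230,160,120,110,6,"pics/t6c.png")
E
```

```text
loop [0.4202 0.267  0.151 ] [0.4357 0.2058 0.151 ] mid [0.4279 0.2364 0.151 ] w 0.06315582564816533 yaw 14.265884316761763 pred [0.4255 0.2362] stand xy -0.09454215379512931 -0.00038272326126338204
False 14.7083 [0.4479 0.0572 0.2119]
15.1833 0.013290983475629086 [-0.4004 -1.3236  1.6323]
15.925 0.013160784543232952 [-0.2474 -0.3524 -3.2543] [0.4472 0.0574 0.299 ]
```

View pics/s6c.png

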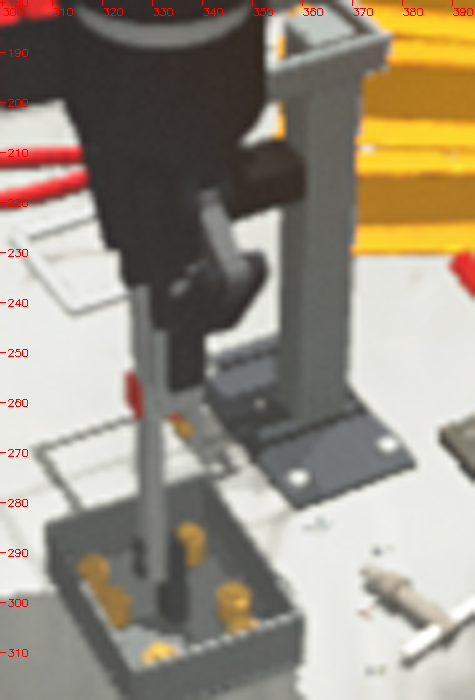

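View pics/t6c.png

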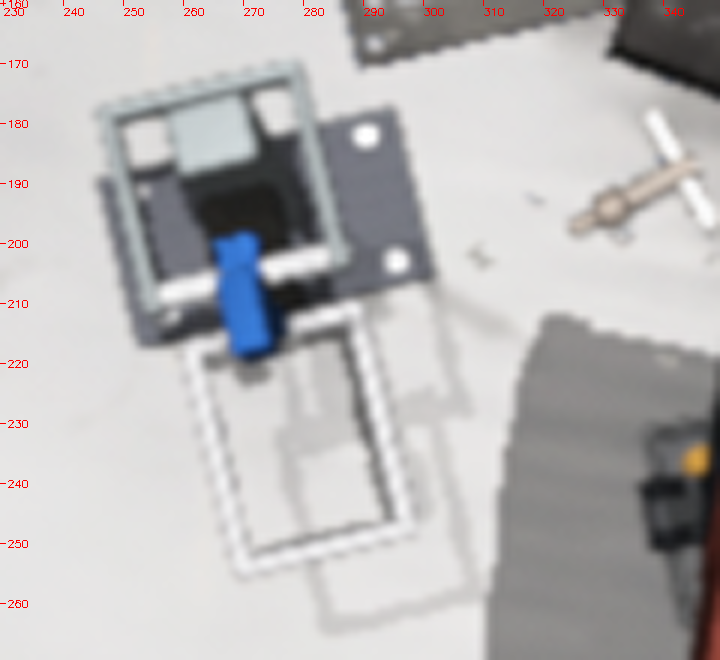

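```bash
python3 - <<'E'
from h import *
np.set_printoptions(precision=4,suppress=True)
y=np.radians(PSI);u=np.array([np.cos(y),np.sin(y)])
M=np.array([.4263,.2363]); p=M-u*.05
robot.line_to([p[0],p[1],.300],vel=.12,rotation=[180,0,PSI+180])
o=robot.observe();print(o["time"],o["gripper_width"],o["ft_force"],o["tool_pos"],o["tcp_rot"])
s=robot.grab_frame("side");cv2.imwrite("pics/s7.png",s);t=robot.grab_frame("top");cv2.imwrite("pics/t7.png",t)
crop(s,270,170,110,110,7,"pics/s7c.png"); crop(t,230,160,120,110,6,"pics/t7c.png")
E
```

```text
17.6833 0.013272652182530287 [-0.2194 -0.6858 -2.1872] [0.3779 0.2241 0.3   ] [-179.9918   -0.003  -166.3382]
```

View pics/s7c.png

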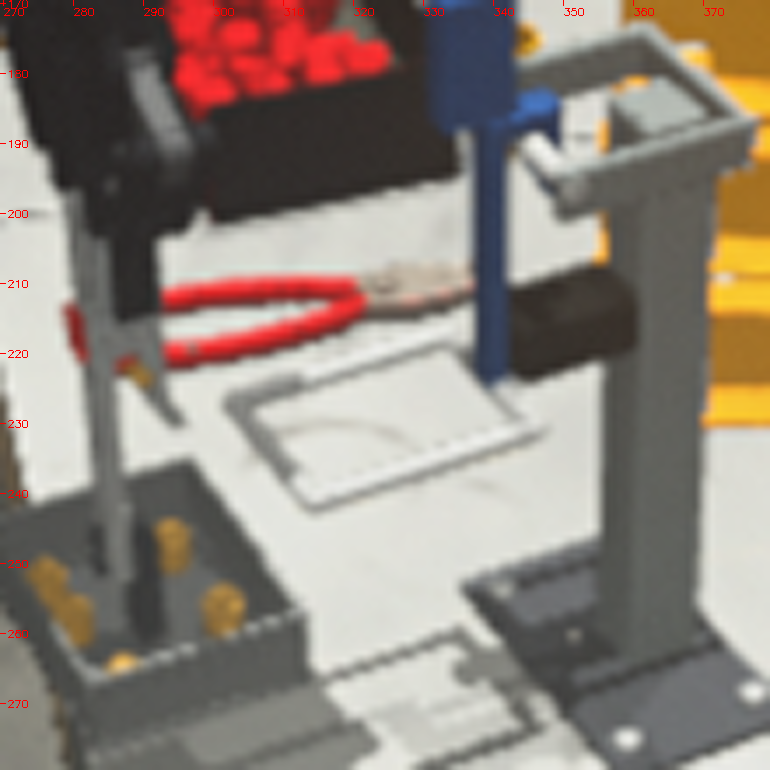

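View pics/t7c.png

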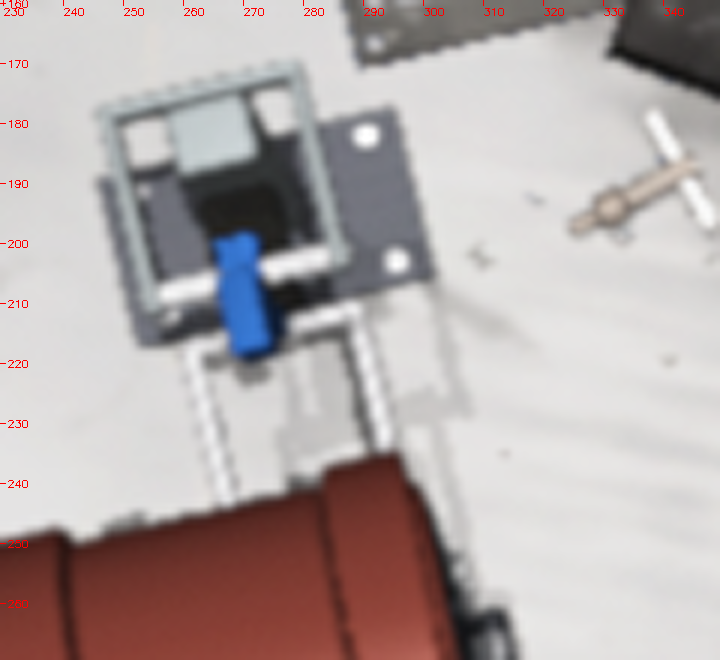

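```bash
python3 - <<'E'
from h import *
np.set_printoptions(precision=4,suppress=True)
T=np.array([.3779,.2241]); g=lambda x,y:(270+(x+.5)/7-.5,170+(y+.5)/7-.5)
v=lambda x,y,off:vplane("side",g(x,y),T,13.66,off)
print("bar centre",v(272,452,0), v(272-9*.9,452-12,0))
for x,y in ((117,250),(122,360),(126,450),(131,540)): print("strap back",v(x,y,-.007))
for x,y in ((88,450),(92,540)): print("strap front",v(x,y,.007))
print("tongue tip near",v(182,425,-.007)); print("tongue tip far",v(172,420,.007))
print("slot top near?",v(130,315,-.007)); print("tray rim back near", v(305,612,-.05),v(190,460,.05))
print("flag",v(70,310,0),v(82,360,0)); print("roller",v(137,373,0))
E
```

```text
bar centre [0.0502 0.1529] [0.0474 0.159 ]
strap back [-0.0017  0.2563]
strap back [-0.0034  0.2142]
strap back [-0.0048  0.1781]
strap back [-0.006   0.1404]
strap front [-0.0132  0.1717]
strap front [-0.0151  0.1339]
tongue tip near [0.0155 0.1813]
tongue tip far [0.0174 0.1735]
slot top near? [0.0007 0.2305]
tray rim back near [0.0379 0.1234] [0.0391 0.1197]
flag [-0.0169  0.234 ] [-0.0145  0.2135]
roller [0.0039 0.202 ]
```

```bash
python3 - <<'E'
from h import *
np.set_printoptions(precision=4,suppress=True)
s0=cv2.imread("pics/side0.png"); s7=cv2.imread("pics/s7.png"); 
crop(s7,265,195,50,75,9,"pics/s7d.png",grid=5); crop(s0,315,265,40,75,9,"pics/s0d.png",grid=5)
for nm,s,r0,c0 in (("s7",s7,range(204,256,4),276),("s0",s0,range(273,327,4),322)):
    for r in r0: print(nm,r,s[r,c0:c0+26].mean(1).astype(int))
E
```

```text
s7 204 [219 221 220 176 101 101  96  83  85  64  43  42  42  42  43  51 106 169
 194 194 202 205 199 201 200 203]
s7 208 [219 221 221 194 129 104 101 101 107  83  47  43  45  44  42  46  99 182
 217 216 213 212 211 212 213 212]
s7 212 [219 220 221 208 156 101  92  96 104  90  58  45  43  45  45  44  64 105
 114 109 102  94  85  86  83  83]
s7 216 [220 220 204 142  74  75  99 109 109 110  96  86  95 101 106 105 126 177
 205 213 219 221 221 220 220 219]
s7 220 [221 223 223 213 161  94  94 106 110 108 109 106  99  96 107 113 108 109
 109 109 108 100  96  89  87  83]
s7 224 [223 223 224 224 225 184 112 101 110 113 143 179 172 130 105 100 107 143
 194 216 220 222 222 220 222 223]
s7 228 [223 223 224 225 225 200 140 104 108 111 144 199 224 224 216 189 144 109
 123 166 207 223 223 224 222 195]
s7 232 [225 224 224 224 224 224 181 101 102 109 123 186 223 223 221 223 222 222
 218 217 220 221 221 221 222 222]
s7 236 [223 219 219 220 222 222 193 131 108 112 114 160 207 210 192 183 169 143
 117 103  93 112 170 212 223 224]
s7 240 [216 194 181 165 141 116 101  95 102 109 112 105  92  82  83  82  8
[... 1277 characters left out ...]
230 230 230 230]
s0 305 [227 228 227 226 226 229 187 109 112 124 124 127 133 122 104  96  91  90
  88  87 116 170 214 231 231 229]
s0 309 [143 124 101  95  92  92  96 101 112 123 124 119 104  93  92  93  94  93
  91  87  82  80  88 133 193 224]
s0 313 [ 95  94  93  94  93  94  97 101 111 121 126 128 133 151 181 195 199 198
 195 176 136 101  83  81  82 107]
s0 317 [136 145 144 150 160 137 104  99 105 119 125 118 102  91  99 111 122 127
 115 130 152 154 146 118  88  81]
s0 321 [182 175 175 176 175 146  96  78  95 118 125 117  91  70  69  76 107 137
 157 176 176 175 171 162 153 134]
s0 325 [168 189 199 198 193 182 175 172 145 112  94  71  69  71  70  72  92 105
 108 104 109 151 185 192 199 198]
```

View pics/s7d.png

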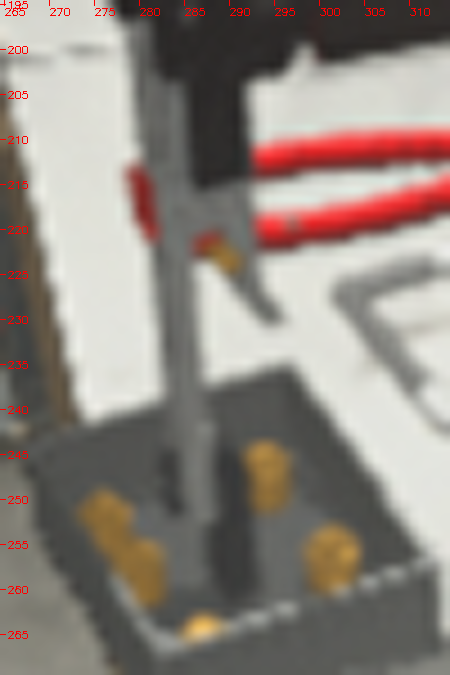

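View pics/s0d.png

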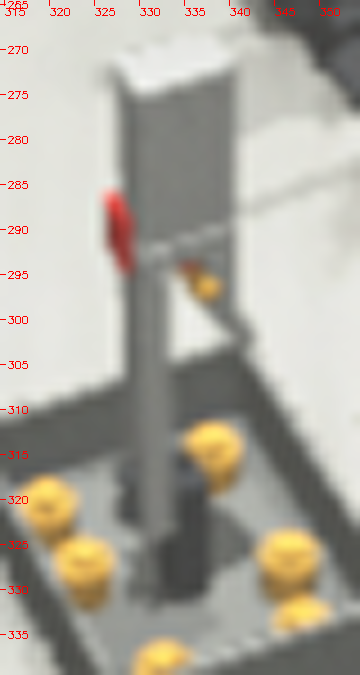

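```bash
python3 - <<'E'
from h import *
np.set_printoptions(precision=4,suppress=True)
T=np.array([.3779,.2241]); T0=np.array([.4475,.0573])
for nm,P0,yw,pts in (("s7",T,13.66,((279.3,204),(280.1,212),(281.4,224),(281.8,228),(282.3,232),(282.6,236))),("s0",T0,11.5,((327.5,277),(327.6,281),(327.9,285),(328.1,297),(328.3,301),(328.3,305)))):
    a=np.array([vplane("side",p,P0,yw,.007) for p in pts]); k=np.polyfit(a[:,1],a[:,0],1); print(nm,a.tolist() and a.T, "tilt",np.degrees(np.arctan(k[0])))
for nm,P0,yw,pts in (("s7",T,13.66,((286.1,224),(286.4,228),(286.7,232),(287.0,236))),("s0",T0,11.5,((333,297),(333,301)))):
    print(nm,np.array([vplane("side",p,P0,yw,-.007) for p in pts]))
E
```

```text
s7 [[-0.0128 -0.0128 -0.0126 -0.0126 -0.0124 -0.0127]
 [ 0.255   0.2334  0.1999  0.1885  0.1768  0.1652]] tilt -0.19225308652197715
s0 [[-0.0121 -0.0121 -0.0117 -0.012  -0.0118 -0.012 ]
 [ 0.1669  0.1554  0.1436  0.1079  0.0955  0.0831]] tilt -0.04927652202379893
s7 [[-0.0062  0.2067]
 [-0.0064  0.1955]
 [-0.0065  0.1841]
 [-0.0067  0.1725]]
s0 [[-0.0066  0.1181]
 [-0.0067  0.1061]]
```

```bash
python3 - <<'E'
from h import *
np.set_printoptions(precision=4,suppress=True)
y=np.radians(PSI);u=np.array([np.cos(y),np.sin(y)])
p=np.array([.3779,.2241])+u*.0505
hit=robot.line_to([p[0],p[1],.300],vel=.05,guard=4)
o=robot.observe();print(hit,o["time"],o["ft_force"],o["tool_pos"],p)
if not hit:
    hit=robot.line_to([p[0],p[1],.268],vel=.04,guard=4)
    o=robot.observe();print(hit,o["time"],o["ft_force"],o["tool_pos"])
s=robot.grab_frame("side");cv2.imwrite("pics/s8.png",s)
crop(s,290,180,80,90,7,"pics/s8c.png",grid=5)
E
```

```text
False 18.9417 [-0.2141 -0.1735 -2.0409] [0.4268 0.2361 0.3   ] [0.427  0.2361]
False 19.8917 [ 0.012  -0.3388 -2.0523] [0.4271 0.2361 0.2683]
```

View pics/s8c.png

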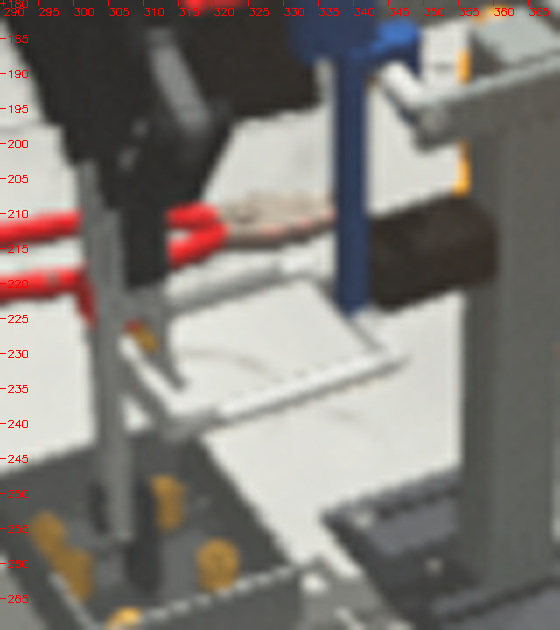

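```bash
python3 - <<'E'
from h import *
np.set_printoptions(precision=4,suppress=True)
q=np.array([.427,.2361])
hit=robot.line_to([q[0],q[1],.245],vel=.015,guard=3)
o=robot.observe();print(hit,o["time"],o["ft_force"],o["tool_pos"])
robot.pause(.1);o=robot.observe();print(o["time"],o["ft_force"],o["tool_pos"])
s=robot.grab_frame("side");cv2.imwrite("pics/s9.png",s)
crop(s,290,180,80,90,7,"pics/s9c.png",grid=5)
E
```

```text
True 20.8333 [3.5451 1.0831 0.4406] [0.4273 0.2361 0.2553]
20.9333 [4.8349 1.0169 2.2358] [0.4273 0.2361 0.2554]
```

View pics/s9c.png

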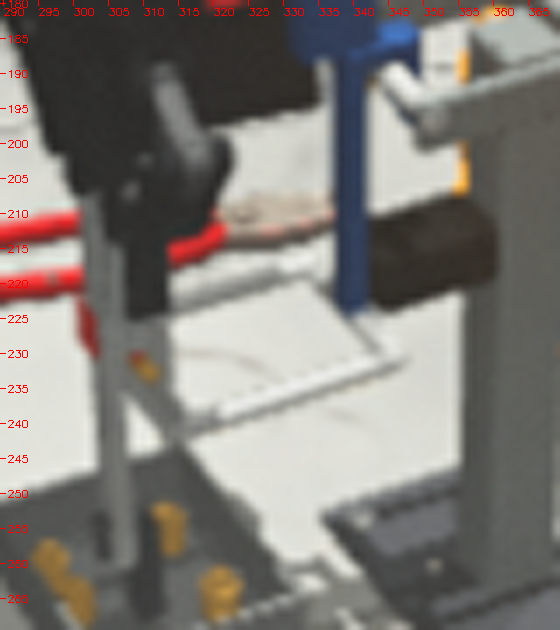

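```bash
python3 - <<'E'
from h import *
np.set_printoptions(precision=4,suppress=True)
q=np.array([.427,.2361]); z=.2554; f0=-2.05; mx=0
for i in range(40):
    o=robot.observe(); z=z-.0004
    f=o["ft_force"][2]-f0
    if f>21: print("limit"); break
    hit=robot.line_to([q[0],q[1],z],vel=.008,guard=min(6,24-f))
    o=robot.observe(); f=o["ft_force"][2]-f0; mx=max(mx,f)
    print(i,hit,round(z,4),o["tool_pos"][2].round(4),o["ft_force"].round(2),round(o["time"],2))
    if mx>8 and f<.5*mx: print("drop"); break
    if o["time"]>32: break
s=robot.grab_frame("side");cv2.imwrite("pics/s10.png",s)
crop(s,290,180,80,90,7,"pics/s10c.png",grid=5)
E
```

```text
0 False 0.255 0.2553 [5.33 2.24 3.03] 21.23
1 False 0.2546 0.2551 [3.89 0.12 4.89] 21.48
2 False 0.2542 0.2549 [5.51 2.46 5.42] 21.73
3 False 0.2538 0.2546 [5.92 1.19 6.47] 21.98
4 False 0.2534 0.2543 [5.77 1.69 6.36] 22.23
5 False 0.253 0.2542 [6.44 1.36 7.72] 22.48
6 False 0.2526 0.2541 [ 5.86  1.1  10.07] 22.73
7 False 0.2522 0.254 [ 3.76  0.88 13.44] 22.98
8 False 0.2518 0.2535 [ 4.81  1.25 10.82] 23.23
9 False 0.2514 0.2534 [ 4.03  2.03 13.91] 23.48
10 False 0.251 0.2528 [ 4.07  0.36 11.64] 23.73
11 False 0.2506 0.2523 [ 4.48  1.72 11.54] 23.98
12 False 0.2502 0.2513 [7.14 1.65 7.03] 24.23
13 False 0.2498 0.2508 [7.24 1.78 5.88] 24.48
drop
```

View pics/s10c.png

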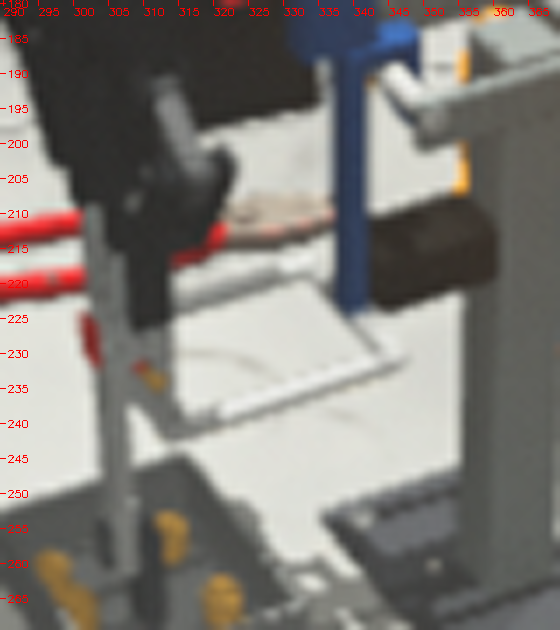

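```bash
python3 - <<'E'
from h import *
np.set_printoptions(precision=4,suppress=True)
q=np.array([.427,.2361]); z=.2498; f0=-2.05; mn=99
for i in range(45):
    o=robot.observe(); z=z-.0004
    f=o["ft_force"][2]-f0
    hit=robot.line_to([q[0],q[1],z],vel=.008,guard=max(2,min(5,18-f)))
    o=robot.observe(); f=o["ft_force"][2]-f0; mn=min(mn,f)
    print(i,hit,round(z,4),o["tool_pos"][2].round(4),o["ft_force"].round(2),round(o["time"],2))
    if f>mn+7: print("rise"); break
    if f>17 : break
s=robot.grab_frame("side");cv2.imwrite("pics/s11.png",s)
crop(s,290,180,80,90,7,"pics/s11c.png",grid=5)
E
```

```text
0 False 0.2494 0.25 [7.83 2.03 3.7 ] 24.78
1 False 0.249 0.2496 [7.72 1.83 4.12] 25.03
2 False 0.2486 0.2491 [7.94 1.77 3.1 ] 25.28
3 False 0.2482 0.2486 [6.64 2.05 3.28] 25.53
4 False 0.2478 0.2477 [4.83 1.25 0.71] 25.78
5 False 0.2474 0.2467 [ 0.88  0.86 -1.  ] 26.03
6 False 0.247 0.2463 [ 0.38  0.33 -3.34] 26.28
7 False 0.2466 0.2462 [-0.6  -0.34 -3.03] 26.53
8 False 0.2462 0.2461 [-0.98 -0.29 -3.23] 26.78
9 False 0.2458 0.2459 [-0.5  0.7 -3.8] 27.03
10 False 0.2454 0.2455 [ 0.47  0.53 -2.09] 27.28
11 False 0.245 0.245 [ 1.13  0.47 -2.87] 27.53
12 False 0.2446 0.2446 [ 0.2   0.28 -2.6 ] 27.78
13 False 0.2442 0.2442 [ 0.95 -0.23 -3.5 ] 28.03
14 False 0.2438 0.2438 [ 0.61  0.52 -2.27] 28.28
15 False 0.2434 0.2435 [-0.14 -0.24 -1.81] 28.53
16 False 0.243 0.2431 [ 1.81 -0.15 -1.7 ] 28.78
17 False 0.2426 0.2429 [0.6  1.5  1.05] 29.03
18 False 0.2422 0.2426 [0.15 0.11 4.94] 29.28
rise
```

View pics/s11c.png

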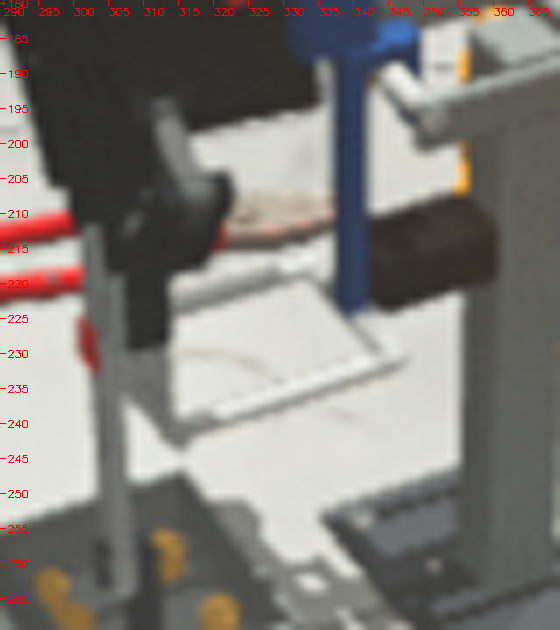

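```bash
python3 - <<'E'
from h import *
np.set_printoptions(precision=4,suppress=True)
robot.set_gripper(.05)
o=robot.observe(); print(o["time"],o["ft_force"],o["gripper_width"])
p=o["tool_pos"]; robot.line_to([p[0],p[1],.36],vel=.12)
p0=np.array([.42,.0,.36]); robot.move_pose(p0,[180,0,180])
robot.move_pose([.40,-.15,.36],[180,0,165])
print(robot.observe()["time"],robot.observe()["ft_force"])
s=robot.grab_frame("side");cv2.imwrite("pics/s12.png",s);t=robot.grab_frame("top");cv2.imwrite("pics/t12.png",t)
crop(s,270,160,110,140,5,"pics/s12c.png"); crop(t,230,160,120,110,6,"pics/t12c.png"); cv2.imwrite("pics/s12f.png",s)
robot.pause(1.0)
s2=robot.grab_frame("side");cv2.imwrite("pics/s13.png",s2)
d=cv2.absdiff(s,s2)[160:300,270:380]; print("motion",d.max(),d.mean())
E
```

```text
29.775 [-0.9984 -0.0682  0.0082] 0.0498471866593542
32.5 [-0.0675  0.1321  0.9459]
motion 76 1.4643939393939394
```

View pics/s12c.png

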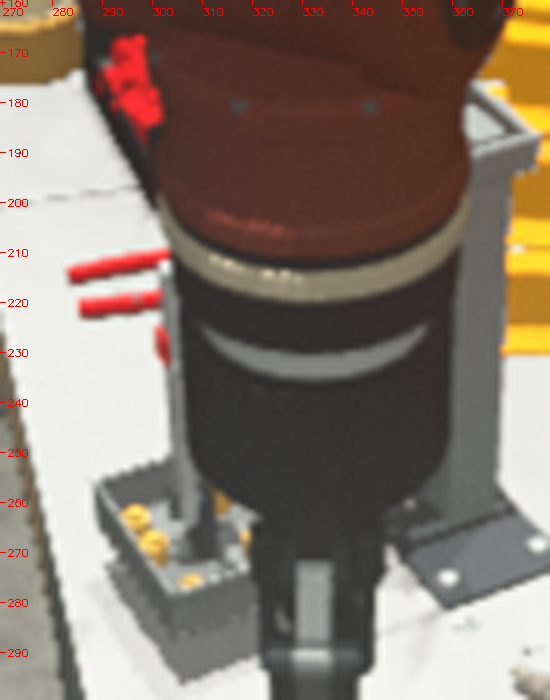

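View pics/t12c.png

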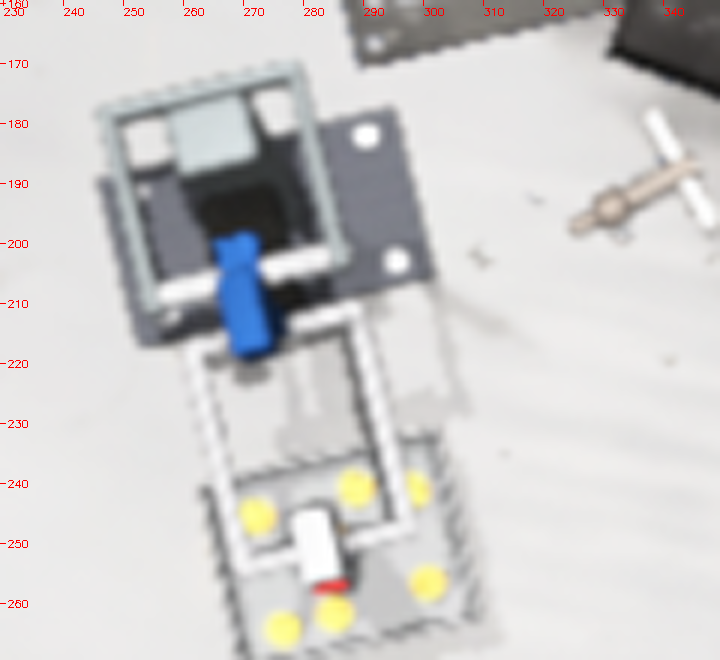

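View pics/s12f.png

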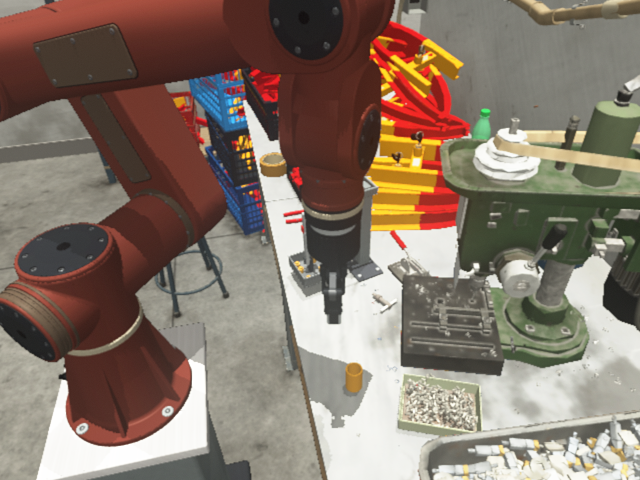

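```bash
python3 - <<'E'
from h import *
np.set_printoptions(precision=4,suppress=True)
o=robot.observe(); p=o["tool_pos"]
robot.line_to([p[0],p[1],.47],vel=.2)
j=robot.ik([.257,.542,.47],[180,0,154.7]); print(j)
robot.move_pose([.257,.542,.47],[180,0,154.7])
robot.pause(.5)
s=robot.grab_frame("side");cv2.imwrite("pics/s14.png",s);t=robot.grab_frame("top");cv2.imwrite("pics/t14.png",t)
robot.pause(.7)
s2=robot.grab_frame("side");cv2.imwrite("pics/s15.png",s2)
d=cv2.absdiff(s,s2)[160:300,270:380]; print("motion",d.max(),d.mean(),robot.observe()["time"])
crop(s2,270,160,110,140,5,"pics/s15c.png"); crop(s2,290,195,40,60,10,"pics/s15d.png",grid=5)
t0=cv2.imread("pics/top0.png"); dd=cv2.absdiff(t,t0).max(2); cv2.imwrite("pics/diff.png",(dd>40).astype(np.uint8)*255)
E
```

```text
[ 52.1536  13.163   31.3278 108.1648   0.      77.4536]
motion 5 0.6773809523809524 38.2083
```

View pics/s15c.png

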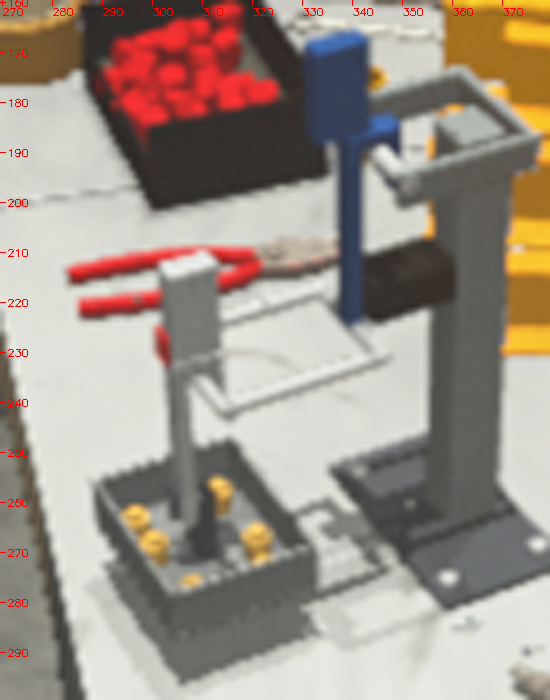

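View pics/s15d.png

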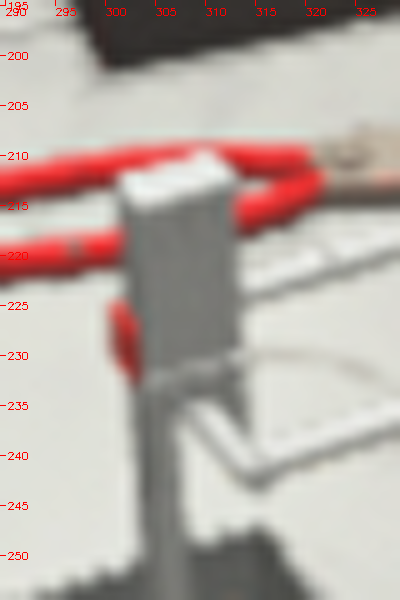

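View pics/diff.png

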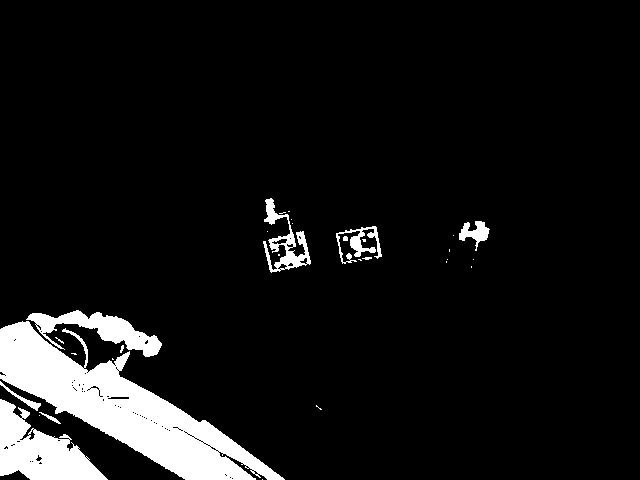

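View pics/t14.png

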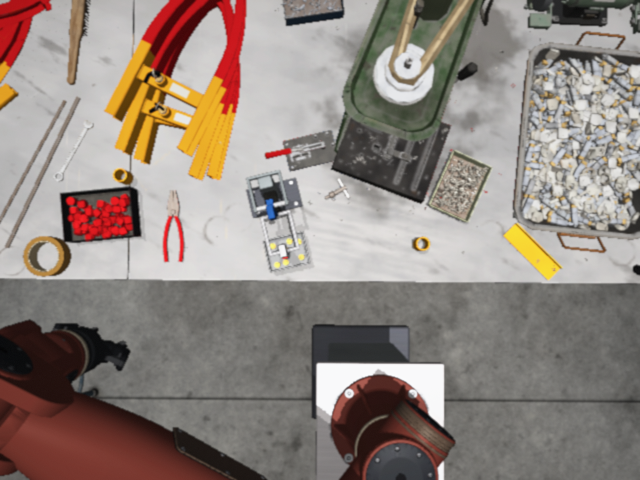

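```bash
python3 - <<'E'
from h import *
np.set_printoptions(precision=4,suppress=True)
for nm,win,P0,yw in (("side0",(280,300,320,332),(.4475,.0573),11.5),("s9",(215,236,292,306),(.4271,.2361),13.66),("s15",(222,238,296,306),(.4271,.2361),13.66)):
    s=cv2.imread(f"pics/{nm}.png").astype(int); r0,r1,c0,c1=win; w=s[r0:r1,c0:c1]
    wt=np.clip(w[:,:,2]-np.maximum(w[:,:,0],w[:,:,1])-30,0,None).astype(float); 
    yy,xx=np.mgrid[r0:r1,c0:c1]; c=((wt*xx).sum()/wt.sum(),(wt*yy).sum()/wt.sum())
    rows=wt.sum(1)>60
    P0=np.array(P0)
    print(nm,"flag px",np.round(c,2),np.where(rows)[0]+r0,vplane("side",c,P0,yw,0))
for p,nm,P0,yw in (((328.6,274.8),"side0",(.4475,.0573),11.5),((302.9,214.9),"s15",(.4271,.2361),13.66)):
    print(nm,"tab top front-near corner",vplane("side",p,np.array(P0),yw,-.007))
E
```

```text
side0 flag px [327.8  289.46] [286 287 288 289 290 291 292 293 294] [-0.0152  0.138 ]
s9 flag px [297.11 220.74] [218 219 220 221 222 224 225 226 227 228 229] [-0.0268  0.2012]
s15 flag px [301.95 227.83] [225 226 227 228 229 230 231] [-0.016   0.1771]
side0 tab top front-near corner [-0.0155  0.1859]
s15 tab top front-near corner [-0.0143  0.2179]
```

```bash
python3 - <<'E'
from plant import robot
print(robot.observe()["time"]); print(robot.job_done())
E
```

```text
38.2083
the job is handed in; nothing more can be done
None
```

The hanger hangs by its top hook on the crossbar with its loop facing away from the post. The caddy is snapped onto the loop's front bar, and both were hanging free when I handed the job in at 38.2 s.

- **Hanging:** I tilted the hanger 2° so its foot cleared the rubber stop. The hook touched the bar at the expected height, and the strap came to rest against the stop after release.
- **Snap:** I pressed the caddy down in 0.4 mm steps. The force between caddy and hanger peaked at about 18 N by the wrist reading plus the caddy's weight. It then fell away, and the arch met the bar about 12.5 mm below first contact. I stopped there at about 9 N and let go.
- **Final checks:**
  - The flag sits about 7 mm higher relative to the top of the tab than at the start (6 mm expected).
  - The caddy has risen 32 mm from its start, against 31 mm expected for a bar fully home.
  - Two pictures 0.7 s apart showed no motion around the chain.
  - Compared with the first picture, the top view shows no change apart from the hanger, the caddy and the arm, so the sleeve, chuck key and pliers did not move.
- **Disagreements:** The two cameras differed by about 3 mm on the crossbar. I lined the parts up relative to each other in the side view instead. An earlier stillness check just after release showed pixel changes in the pictures; the arm was blocking much of that view, and the later clear check showed none.

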